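# Put the washed carving gear up to dry

## Robot

A 6-joint arm with a two-finger parallel gripper is mounted at the origin on the work surface. World frame = base frame: x ahead of the robot, y to its left, z up, the work surface at z = 0. Lengths are in m, angles in rad, forces in N, time in s.
With the tool pointing down it reaches from about 0.35 to 0.975 m from the base axis. Payload 4.9 kg.
Tool frame: the origin (TCP) lies at the very end of the fingers, on their centre line; the grasp point (between the pads) lies ctrl.grip_point_offset behind it (ctrl.grip_point_offset is the distance from the TCP to the grasp point, in m); z points along the fingers, y is the line along which they close (so a half turn about z gives the same grasp; the last joint's range is limited). The gripper opens to 85 mm and grips with 20 to 120 N. Pads are 22 mm wide; open, the fingers measure 114 mm over their backs; the gripper's body (76 mm by 85 mm) begins 54 mm behind the grasp point. The pads swing forward as they close: fully open they stand 13 mm farther back than shut.
Start: joints at [1.027, 0.053, 1.613, -0, 1.476, -0.119], TCP at [0.258, 0.569, 0.231] pointing down, gripper open.
Joint ranges: [-3.01, 3.01], [-1.01, 2.22], [0.06, 2.58], [-1.02, 4.17], [0.09, 2.62], [-3.14, 3.14]. Speed limits (rad/s): [2.57, 2.57, 3.14, 3.14, 3.14, 3.14].

## Interface

Orientations are given as a rotation vector (axis times angle).
In Python, from station import ctrl gives the robot as it stands. The module is installed in compiled form; this text tells all that it offers.
- The arm moves only by the tool drive_tool, never from a script. Its argument "steps" is a list of rows, each an object with "translation": the shift along the tool's x, y, z normalised to -1 to 1, where 1 is 4 cm, a list of three; "angular": the turn, a rotation vector about the tool's x, y, z normalised to -1 to 1, where 1 is 8 degrees, a list of three; "gripper": the opening, from 0 (shut) to 1 (fully open). In form: [{"translation": [dx, dy, dz], "angular": [wx, wy, wz], "gripper": gripper}, ...]. A call has 1 to 8 rows; each row shifts and turns the commanded pose from where the row before left it, along the tool's axes as they then stand; what a row does not reach is not made up. A row lasts 1/8 s, in which the tool goes at most 62.5 mm and 10.7 degrees, less where a joint would pass 70% of its speed; a pose out of reach is approached as far as the arm can. A call with a number of a shift or a turn outside -1 to 1 is refused whole. A call with a gripper value outside its range is refused whole. The fingers move at their own pace and stop on an object; "force" is the grip in N (left out, the last holds). Time passes only in rows, so rows that do not move let the fingers close. It gives the time, the measured TCP pose, the force, the opening and the grip force at its end, in the units of the state.
- ctrl.get_obs(): the state, without advancing time (a new reading comes with each control period).
- ctrl.get_image(name): name is "scene" or "top"; returns a dict with "color" (420x560x3 uint8, red, green, blue), "depth" (420x560 float32, m along the optical axis (not along the pixel's ray), 0 where there is no reading), "fx", "fy", "cx", "cy" (pixels), "k1" (the pictures are not rectified: a ray, as slopes to the right and down, at radius r is drawn at 1 + k1 r^2 times it, then the intrinsics apply), "R" (3x3) and "t" (3): a world point X has camera coordinates R X + t. Camera axes: x right, y down, z forward; pixel columns grow to the right and rows downward; lengths in m; the calibration is good to about 2 mm. A picture is of the moment at which its call begins.
- ctrl.finish_job(): hands the job in; it is judged then, once.
The state is a dict: "t": time; "q": joint angles; "dq": joint speeds; "effort": joint torques, N m; "tool_pos": TCP position; "tool_rot": TCP orientation; "contact_force": force on the tool from outside, world axes, zero at the start; "wrist_torque": the same for the moment, N m; "opening": finger opening in m; "grip_force": force on a finger pad.
Only numpy, scipy, OpenCV 4.12 (cv2) and the standard library are available. Lean on these libraries where they do the work, as an engineer would, in place of code of your own. Each camera call takes 0.05 s, during which the arm holds its last target. There are 200 camera calls.

## Task

Put the washed carving gear up to dry: raise the lid of the shallow metal box and leave it standing at about 80 degrees, just short of upright, so that drips run back in, and lay every rubbing stone flat on the box's floor. Hang every ear defender astride the drying rail between its posts, the crown pad resting on the bar, a cup hanging level on either side. Leave the cup, the tin and the other tools where they are.

Things in the scene. Friction and masses are not known exactly. Their poses are not given: they have to be found in the camera images.
- muff1: Ear defender, one rigid piece, 0.22 kg: inverted U of dark steel band, a grey box-shaped cup at each end, black rubber crown pad on top. Starts on its cups; may be absent. Origin: midway between the cups, level with their undersides; z up through the pad; x from cup to cup (the U lies in x-z, symmetric). 142 mm over the cups, 136 tall. Cups 28 x 54 (y) x 66, 86 apart inside.
- muff2: Ear defender like muff1. Crown pad of all three: 36 (x) x 26 (y) x 24 mm, from z = 112 (flat underside, which sits on the bar) to z = 136; to be pinched by its 36 mm ends or 26 mm sides. Band: 5 thick, 18 wide (y), half circle of radius 60 about z = 54; its top is at z = 116 where it leaves the pad's ends, so fingertips there stay above z = 118.
- muff3: Ear defender like muff1. It stands steadily; held firmly by the pad it does not swing in the grip, and lowered onto the bar and let go it hangs upright by itself.
- stone1: Rubbing stone: a rough grey rigid bar, 80 (its x) x 25 x 25 mm, 0.15 kg, lying flat on the bench. May be absent. Origin at its centre (12.5 mm up when it lies on the bench).
- stone2: Rubbing stone just like stone1. May be absent.
- stone3: Rubbing stone just like stone1. May be absent.
- rail: Drying rail, fixed: plain steel bar 20 mm thick along its own x on two wooden posts. Origin on the bench under the bar's middle, z up. Bar axis at z = 135 mm, top at 145. Posts 24 x 34, 150 tall, feet 130 long in y, at x = +-165: 306 mm of bar is free, room for three ear defenders 85 mm apart. Stands left or right, across from the box.
- case: Drying box, fixed: a shallow aluminium box, outside 180 (x) x 200 (y) x 45 (z), walls and floor 5 mm. Origin under its centre on the bench, z up; its hinge is on the far side (+x of its own frame), its opening edge towards the robot (-x). Room for three stones side by side, lying along x, about 55 mm apart in y.
- lid (a joint): Angle of the box's grey lid: 0 shut, positive opening upwards, up to 1.9 rad; 1.40 rad is 80 degrees. It starts between 0 and 0.25. The hinge is stiff: the lid stays where it is let go; lifting takes about 4 N at the bar.
- lid_hinge (a point): Point on the lid's hinge axis, mid-length: 90 mm to the far side (+x of the box) of the box's centre and 46 mm up. The axis is the box's y. Does not move with the lid.
- lid_bar (a point): Centre of the lid's handle, moves with the lid: black round bar 16 mm thick, 24 long along the box's y, on a neck 28 mm out from the lid's free edge, 208 mm from the hinge axis (3 mm above its level when shut). Pinched by its ends from above (closing along the box's y) it turns between the fingers as the lid rises. Lid plate 180 x 200 x 4.
- cup: White cup, 54 mm wide, 58 tall, standing among the ear defenders and stones; to be left alone. Origin under its centre.
- tin: Steel tin, 56 mm across, 40 tall, standing among the ear defenders and stones; to be left alone. Origin under its centre.
- brush: Brush lying at the left edge of the bench; to be left alone.
- file: Small handled tool lying at the right edge of the bench; to be left alone.
There are look-alikes about, which are no part of the job. What is shaped like the stone2 but green or red is not meant.

How it is judged:
At the end, for the whole second after the job is handed in: Lid at 72 to 88 degrees. Stones: inside the box, centre under 24 mm above the bench, long axis level within 0.17 rad. Ear defenders: on the rail between its posts, origin 23 to 46 mm above the bench, within 35 mm of the bar's vertical plane, upright within 0.3 rad. All at rest (z of muff1 in the frame of rail between 0.023 and 0.046 m and y of muff1 in the frame of rail between -0.035 and 0.035 m and x of muff1 in the frame of rail between -0.15 and 0.15 m and angle between each of muff1, muff2, muff3's own z axis and vertical below 0.3 rad and linear speed of each of muff1, muff2, muff3, stone1, stone2, stone3 below 0.05 m/s and z of muff2 in the frame of rail between 0.023 and 0.046 m and y of muff2 in the frame of rail between -0.035 and 0.035 m and x of muff2 in the frame of rail between -0.15 and 0.15 m and z of muff3 in the frame of rail between 0.023 and 0.046 m and y of muff3 in the frame of rail between -0.035 and 0.035 m and x of muff3 in the frame of rail between -0.15 and 0.15 m and x of stone1 in the frame of case between -0.085 and 0.085 m and y of stone1 in the frame of case between -0.095 and 0.095 m and z of each of stone1, stone2, stone3 in the frame of case below 0.024 m and angle between stone1's own x axis and vertical between 1.4 and 1.74 rad and x of stone2 in the frame of case between -0.085 and 0.085 m and y of stone2 in the frame of case between -0.095 and 0.095 m and angle between stone2's own x axis and vertical between 1.4 and 1.74 rad and x of stone3 in the frame of case between -0.085 and 0.085 m and y of stone3 in the frame of case between -0.095 and 0.095 m and angle between stone3's own x axis and vertical between 1.4 and 1.74 rad and value of joint lid between 1.26 and 1.53 rad); the robot touches nothing.
It fails at once if the cup, the tin or another tool of the place was moved more than 40 mm (distance of any of cup, tin, brush, file from where it was at the start of the episode above 0.04 m).
Of muff1, muff2, muff3 only 2 to 3 are there at a start; the rules pass over those that are not, and their reading is None.
Of stone1, stone2, stone3 only 2 to 3 are there at a start; the rules pass over those that are not, and their reading is None.
At some moment in a run one of stone1, stone2, stone3 may be knocked a few centimetres aside while the robot is not near it.
Once in a run the grip may slacken for a moment while it holds something.
It also fails if it takes over 210 s, if anything falls off the work surface, if the arm or the gripper's body presses on something with over 40 N, if the wrist force passes 120 N, or if a joint passes its speed limit or range.

## Working session

There is one attempt and no reset: what is moved stays moved. The work goes in short steps, Python scripts to look and compute and a tool call to move; the robot and the scene stay as the last step left them, time stands still between calls to the robot, and variables do not carry over. Pictures are saved under pics/ and viewed, at most 14 in all, crops included, and the job is handed in when it is done.

Besides the shell and the picture viewer there is one more tool, called after ">>>" as name([rows], argument=value, ...), one row to a line, values as JSON. drive_tool: Moves the arm, as the interface text tells. Its arguments: {"type":"object","properties":{"steps":{"type":"array"},"force":{"type":"number"}},"required":["steps"]}

```bash
mkdir -p pics; cat > h.py <<'E'
import numpy as np, cv2
from station import ctrl
def shot(n,save=None):
    im=ctrl.get_image(n)
    if save: cv2.imwrite('pics/'+save,cv2.cvtColor(im['color'],cv2.COLOR_RGB2BGR))
    return im
def rays(im,uv):
    uv=np.atleast_2d(np.array(uv,float))
    K=np.array([[im['fx'],0,im['cx']],[0,im['fy'],im['cy']],[0,0,1.]])
    return cv2.undistortPoints(uv.reshape(-1,1,2),K,np.array([im['k1'],0,0,0.])).reshape(-1,2)
def onplane(im,uv,z):
    s=rays(im,uv); R=np.array(im['R']);t=np.array(im['t']); C=-R.T@t
    d=np.c_[s,np.ones(len(s))]@R
    return C+d*((z-C[2])/d[:,2])[:,None]
def cloud(im):
    h,w=im['depth'].shape; v,u=np.mgrid[:h,:w]
    s=rays(im,np.c_[u.ravel(),v.ravel()]); d=im['depth'].ravel()[:,None]
    P=(np.c_[s,np.ones(len(s))]*d-np.array(im['t']))@np.array(im['R'])
    P[d[:,0]==0]=np.nan
    return P.reshape(h,w,3)
E
python3 - <<'E'
from h import *
for n in('scene','top'):
    im=shot(n,n+'0.png'); print(n,im['fx'],im['k1'],-np.array(im['R']).T@im['t']); print(np.array(im['R']).round(3))
print(ctrl.get_obs(),ctrl.grip_point_offset)
E
```

```text
scene 382.27904383714775 -0.07812850574648202 [ 1.16935696 -0.45110092  0.59749948]
[[ 0.588  0.809 -0.007]
 [ 0.469 -0.347 -0.812]
 [-0.659  0.475 -0.583]]
top 534.0423486304018 0.05989834999118233 [0.38675636 0.01373993 1.51078525]
[[-0.031 -0.999  0.014]
 [-0.994  0.029 -0.106]
 [ 0.106 -0.017 -0.994]]
{'t': 0.1, 'q': array([ 1.02703011e+00,  5.33198474e-02,  1.61413918e+00, -3.90455739e-05,
        1.47603572e+00, -1.19034673e-01]), 'dq': array([-0.00058149, -0.00105059, -0.00311016,  0.0014651 ,  0.00105674,
       -0.00108177]), 'effort': array([ 2.08585830e-04, -3.94903314e+01, -3.71363640e+01, -1.49836505e-04,
        3.91161288e-03, -2.06441507e-05]), 'tool_pos': array([0.25728136, 0.56896617, 0.23017845]), 'tool_rot': array([-6.62034557e-01, -3.07044773e+00,  2.84456373e-03]), 'contact_force': array([-0.27842733,  0.77983711,  0.16102375]), 'wrist_torque': array([-0.0189565 ,  0.01803163,  0.00206462]), 'grip_force': 0.0, 'opening': 0.08511299501844313} 0.0187
```

View pics/scene0.png

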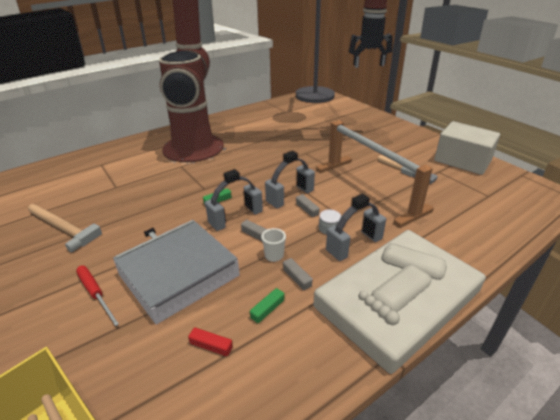

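View pics/top0.png

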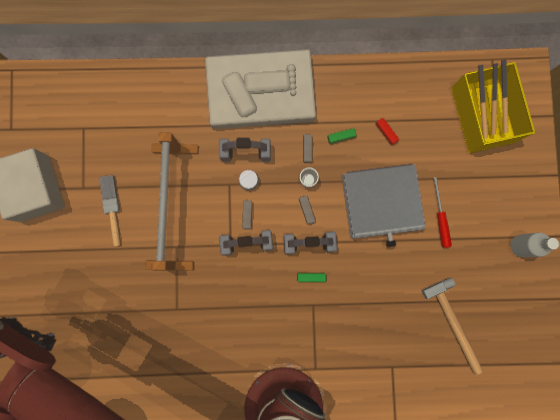

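```bash
cat > m.py <<'E'
from h import *
im=shot('top'); c=im['color']; P=cloud(im)
hsv=cv2.cvtColor(c,cv2.COLOR_RGB2HSV)
z=P[...,2]
def rect(mask,zp,lo,hi,name):
    mask=cv2.morphologyEx(mask.astype(np.uint8),cv2.MORPH_OPEN,np.ones((3,3)))
    n,L,st,ce=cv2.connectedComponentsWithStats(mask)
    for i in range(1,n):
        if not lo<st[i,4]<hi: continue
        v,u=np.where(L==i); W=onplane(im,np.c_[u,v],zp)[:,:2].astype(np.float32)
        (cx,cy),(a,b),th=cv2.minAreaRect(W*1000)
        if a<b: th+=90; a,b=b,a
        print(name,'px',ce[i].round(),'n',st[i,4],'xy',np.round([cx,cy],1),'size',round(a),round(b),'long-axis deg',round((th+90)%180-90,1),'z',np.nanmedian(z[L==i]).round(3),'hue',np.median(hsv[L==i],0))
if __name__=='__main__':
    print('bench z',np.nanmedian(z[300:330,200:280]))
    low=(hsv[...,1]<70)
    rect(low&(z>.012)&(z<.034),.025,100,900,'stone')
    rect(low&(z>.036)&(z<.065)&(hsv[...,2]>30),.050,1500,9000,'lid')
    rect((z>.118)&(z<.16)&(hsv[...,2]<75),.136,50,2000,'pad')
    rect((z>.125)&(z<.16),.145,50,4000,'rail')
    rect((hsv[...,1]>130)&(z>.01)&(z<.034),.025,100,900,'colour')
    cv2.imwrite('pics/crop.png',cv2.resize(cv2.cvtColor(c[110:290,140:440],cv2.COLOR_RGB2BGR),(800,480),interpolation=cv2.INTER_CUBIC))
E
python3 m.py
```

```text
bench z 0.0002723368718254918
stone px [308. 148.] n 206 xy [710.6 -90.5] size 75 20 long-axis deg -2.0 z 0.025 hue [ 16.  52. 125.]
stone px [109. 195.] n 494 xy [595.4 466.1] size 104 41 long-axis deg 6.9 z 0.019 hue [ 17.  24. 118.]
stone px [307. 210.] n 218 xy [535.6 -82.4] size 75 23 long-axis deg 16.4 z 0.025 hue [ 16.  53. 125.]
stone px [247. 214.] n 225 xy [526.6  85.2] size 76 22 long-axis deg -1.4 z 0.025 hue [ 16.  54. 126.]
stone px [438. 288.] n 299 xy [ 308.9 -435.8] size 89 27 long-axis deg -67.0 z 0.026 hue [ 27.  18. 142.]
lid px [261.  88.] n 5579 xy [881.3  38.2] size 296 199 long-axis deg -87.2 z 0.05 hue [ 20.  52. 177.]
lid px [384. 201.] n 4894 xy [ 536.1 -295.4] size 216 203 long-axis deg 5.6 z 0.051 hue [ 24.  11. 116.]
pad px [243. 143.] n 132 xy [705.6  87. ] size 34 24 long-axis deg 88.5 z 0.136 hue [14. 72. 61.]
pad px [245. 241.] n 116 xy [446.7  87.9] size 33 23 long-axis deg 88.6 z 0.136 hue [12.5 92.  58. ]
pad px [311. 241.] n 135 xy [441.5 -84.2] size 34 23 long-axis deg 88.3 z 0.135 hue [13. 80. 55.]
rail px [495.  70.] n 63 xy [ 877.  -580.8] si
[... 807 characters left out ...]
5. -189.] size 79 27 long-axis deg -77.4 z 0.024 hue [ 60. 146. 132.]
colour px [189. 148.] n 146 xy [719.5 245.1] size 48 23 long-axis deg 88.6 z 0.017 hue [ 14.  170.  140.5]
colour px [444. 230.] n 323 xy [ 468.8 -461.2] size 99 26 long-axis deg 5.7 z 0.023 hue [  2. 236. 169.]
colour px [184. 266.] n 161 xy [390.8 261.5] size 50 25 long-axis deg 88.1 z 0.016 hue [ 14. 171. 125.]
colour px [311. 278.] n 270 xy [346.9 -87.1] size 77 25 long-axis deg 88.3 z 0.024 hue [ 63. 161. 138.]
colour px [459. 333.] n 713 xy [ 185.4 -483.4] size 232 27 long-axis deg 22.7 z 0.024 hue [ 16. 133. 180.]
colour px [274. 387.] n 590 xy [55.  21.5] size 168 73 long-axis deg -62.8 z 0.016 hue [  5. 145.  86.]
```

View pics/crop.png

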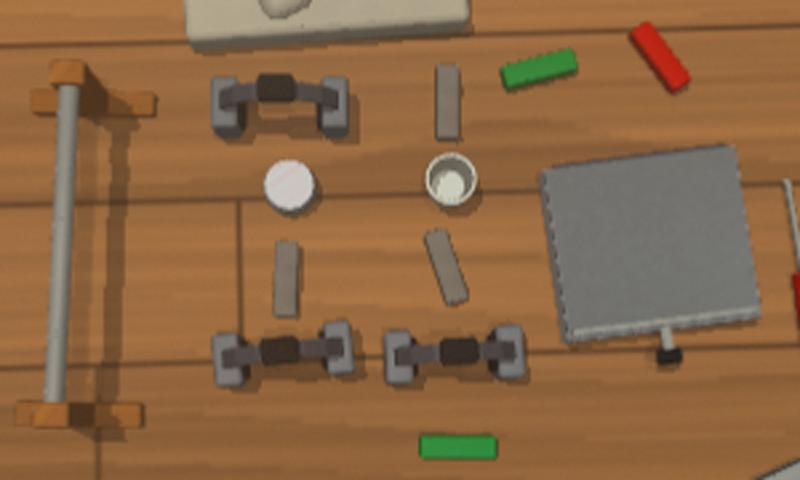

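```bash
cat > g.py <<'E'
# usage: g.py x y z yawdeg  -> remaining shift in tool units; yaw = world angle of tool y
from h import *; import sys
from scipy.spatial.transform import Rotation as Ro
def go(tgt,yaw=None):
    o=ctrl.get_obs(); R=Ro.from_rotvec(o['tool_rot']).as_matrix()
    y=np.degrees(np.arctan2(R[1,1],R[0,1]))
    print('t',round(o['t'],2),'pos',o['tool_pos'].round(4),'yaw',y.round(2),'tilt',np.degrees(np.arccos(-R[2,2])).round(2),'q',o['q'].round(2),'F',o['contact_force'].round(1),'open',round(o['opening'],4),'grip',round(o['grip_force'],1))
    if yaw is not None: print('turn z',round((y-yaw)/8,2),end=' ')
    # shift in tool axes after that turn
    if yaw is not None:
        a=np.radians(yaw); R=np.array([[-np.sin(a),np.cos(a),0],[np.cos(a),np.sin(a),0],[0,0,-1]]).T
        R=np.c_[[-np.sin(a)*-1*-1,np.cos(a),0],[np.cos(a),np.sin(a),0],[0,0,-1]]; R[:,0]=np.cross(R[:,1],R[:,2])
    print('shift',(R.T@(np.array(tgt)-o['tool_pos'])/.04).round(2))
if __name__=='__main__':
    a=list(map(float,sys.argv[1:])); go(a[:3],a[3] if len(a)>3 else None)
E
cat > lid.py <<'E'
from m import *
m=np.zeros(z.shape,bool); m[165:232,350:418]=1; m&=(hsv[...,1]<50)&(z>.035)
Q=P[m]; c0=Q.mean(0); n=np.linalg.svd(Q-c0)[2][2]; n*=np.sign(n[2]); print('lid plane',c0.round(3),n.round(4),'angle',np.degrees(np.arccos(n[2])).round(1))
v,u=np.where(m); hull=cv2.convexHull(np.c_[u,v].astype(np.int32)); print('corners',cv2.approxPolyDP(hull,8,True).reshape(-1,2).tolist())
k=cv2.approxPolyDP(hull,8,True).reshape(-1,2); print(onplane(im,k,.05).round(4).tolist())
d=np.zeros(z.shape,bool); d[234:252,380:402]=1; d&=hsv[...,2]<60; d&=z>.03
v,u=np.where(d); print('bar px',u.mean(),v.mean(),len(u),'cloud',np.nanmedian(P[d],0).round(4),'z range',np.nanpercentile(z[d],[10,90]).round(4), 'ray@.06',onplane(im,[[u.mean(),v.mean()]],.058).round(4))
r=np.zeros(z.shape,bool); r[152:252,150:175]=1; r&=(z>.13)&(z<.155)&(hsv[...,1]<80)
v,u=np.where(r); W=onplane(im,np.c_[u,v],.142)[:,:2]; f=cv2.fitLine(W.astype(np.float32),cv2.DIST_L2,0,.01,.01).ravel(); print('rail pt',f,'angle',np.degrees(np.arctan2(f[1],f[0])),np.nanmedian(z[r]))
E
python3 lid.py | grep -v "^stone\|colour"; python3 g.py 0.4 -0.3 0.3 90
```

```text
lid plane [ 0.555 -0.294  0.052] [0.0041 0.0021 1.    ] angle 0.3
corners [[417, 229], [352, 231], [350, 172], [414, 165]]
[[0.4707, -0.3803, 0.05], [0.4704, -0.2024, 0.05], [0.6341, -0.2041, 0.05], [0.6484, -0.3822, 0.05]]
bar px 390.5897435897436 243.3846153846154 39 cloud [ 0.4341 -0.3044  0.0558] z range [0.0517 0.0604] ray@.06 [[ 0.4332 -0.3044  0.058 ]]
rail pt [ 0.99850047 -0.05474282  0.55579454  0.29432508] angle -3.1381013 0.14324772079106385
t 0.2 pos [0.2574 0.5691 0.2305] yaw 65.66 tilt 0.07 q [ 1.03  0.05  1.61 -0.    1.48 -0.12] F [-0.  -0.1 -0.4] open 0.0852 grip 0.0
turn z -3.04 shift [ -3.56 -21.73  -1.74]
```

>>> drive_tool([
  {"translation": [0, 0, 0], "angular": [0, 0, -0.957], "gripper": 1},
  {"translation": [0, 0, 0], "angular": [0, 0, -0.957], "gripper": 1},
  {"translation": [0, 0, 0], "angular": [0, 0, -0.957], "gripper": 1},
  {"translation": [0, 0, 0], "angular": [0, 0, -0.957], "gripper": 1},
  {"translation": [-1, 0, 0], "angular": [0, 0, 0], "gripper": 1},
  {"translation": [-1, -1, 0], "angular": [0, 0, 0], "gripper": 1},
  {"translation": [-1, -1, 0], "angular": [0, 0, 0], "gripper": 1},
  {"translation": [-1, -1, 0], "angular": [0, 0, 0], "gripper": 1},
])

```text
t: 1.2
tool_pos: [0.4308, 0.4665, 0.231]
tool_rot: [0.173, -3.137, 0.0]
contact_force: [0.7, 0.5, -0.5]
opening: 0.0854
grip_force: 0.0
```

>>> drive_tool([
  {"translation": [0, -1, 0], "angular": [0, 0, 0], "gripper": 1},
  {"translation": [0, -1, 0], "angular": [0, 0, 0], "gripper": 1},
  {"translation": [0, -1, 0], "angular": [0, 0, 0], "gripper": 1},
  {"translation": [0, -1, 0], "angular": [0, 0, 0], "gripper": 1},
  {"translation": [0, -1, 0], "angular": [0, 0, 0], "gripper": 1},
  {"translation": [0, -1, 0], "angular": [0, 0, 0], "gripper": 1},
  {"translation": [0, -1, 0], "angular": [0, 0, 0], "gripper": 1},
  {"translation": [0, -1, 0], "angular": [0, 0, 0], "gripper": 1},
])

```text
t: 2.2
tool_pos: [0.4646, 0.1483, 0.2312]
tool_rot: [-0.172, 3.137, -0.0]
contact_force: [1.0, -0.5, -0.6]
opening: 0.0853
grip_force: 0.0
```

```bash
cat > lid2.py <<'E'
from m import *
m=np.zeros(z.shape,np.uint8); m[150:245,335:435]=1; m&=((hsv[...,1]<50)&(z>.035)&(hsv[...,2]>60)).astype(np.uint8)
m=cv2.morphologyEx(m,cv2.MORPH_OPEN,np.ones((11,11)))
v,u=np.where(m>0); W=onplane(im,np.c_[u,v],.050)[:,:2]; (c,s,t)=cv2.minAreaRect((W*1000).astype(np.float32)); print(np.round(c,1),np.round(s,1),t)
E
python3 lid2.py; python3 g.py 0.434 -0.304 0.1 96
```

```text
[ 551.8 -292.8] [182.3 201.9] 5.471853256225586
t 2.25 pos [0.4652 0.1448 0.2311] yaw 96.11 tilt 0.21 q [ 0.15 -0.29  1.92 -0.    1.5  -1.53] F [ 1.9 -2.4  0. ] open 0.0854 grip 0.0
turn z 0.01 shift [  1.95 -11.08   3.28]
```

>>> drive_tool([
  {"translation": [0, -1, 0], "angular": [0, 0, 0.08], "gripper": 1},
  {"translation": [0, -1, 0], "angular": [0, 0, 0], "gripper": 1},
  {"translation": [0, -1, 0], "angular": [0, 0, 0], "gripper": 1},
  {"translation": [0, -1, 0], "angular": [0, 0, 0], "gripper": 1},
  {"translation": [0.5, -1, 0], "angular": [0, 0, 0], "gripper": 1},
  {"translation": [0.5, -1, 0], "angular": [0, 0, 0], "gripper": 1},
  {"translation": [0.5, -1, 0], "angular": [0, 0, 0], "gripper": 1},
  {"translation": [0.45, -1, 0], "angular": [0, 0, 0], "gripper": 1},
])

```text
t: 3.25
tool_pos: [0.4184, -0.1776, 0.2312]
tool_rot: [-0.155, 3.138, -0.0]
contact_force: [0.8, -0.9, 0.5]
opening: 0.0854
grip_force: 0.0
```

>>> drive_tool([
  {"translation": [0, -1, 0], "angular": [0, 0, 0], "gripper": 0.8},
  {"translation": [0, -1, 0.5], "angular": [0, 0, 0], "gripper": 0.7},
  {"translation": [0, -1, 0.8], "angular": [0, 0, 0], "gripper": 0.7},
  {"translation": [0, 0, 0.5], "angular": [0, 0, 0], "gripper": 0.7},
  {"translation": [0, 0, 0], "angular": [0, 0, 0], "gripper": 0.7},
])

```text
t: 3.88
tool_pos: [0.4297, -0.2944, 0.1569]
tool_rot: [0.154, -3.134, -0.006]
contact_force: [-0.2, 0.8, 0.7]
opening: 0.0599
grip_force: 0.0
```

```bash
python3 g.py 0.4345 -0.3043 0.037 95.5
```

```text
t 3.88 pos [ 0.4297 -0.2944  0.1569] yaw 95.64 tilt 0.3 q [-0.74 -0.14  1.92  0.    1.36 -2.41] F [-0.2  0.8  0.7] open 0.0599 grip 0.0
turn z 0.02 shift [-0.1  -0.26  3.  ]
```

>>> drive_tool([
  {"translation": [-0.1, -0.26, 0.5], "angular": [0, 0, 0], "gripper": 0.7},
  {"translation": [0, 0, 1], "angular": [0, 0, 0], "gripper": 0.7},
  {"translation": [0, 0, 1], "angular": [0, 0, 0], "gripper": 0.7},
  {"translation": [0, 0, 0.5], "angular": [0, 0, 0], "gripper": 0.7},
  {"translation": [0, 0, 0], "angular": [0, 0, 0], "gripper": 0.7},
])

```text
t: 4.5
tool_pos: [0.4356, -0.3042, 0.0388]
tool_rot: [0.157, -3.136, -0.003]
contact_force: [0.3, 0.9, 0.2]
opening: 0.0599
grip_force: 0.0
```

```bash
python3 - <<'E'
from h import *
im=shot('scene'); c=im['color'][190:340,70:290]
cv2.imwrite('pics/lid1.png',cv2.resize(cv2.cvtColor(c,cv2.COLOR_RGB2BGR),(800,545),interpolation=cv2.INTER_CUBIC))
E
python3 g.py 0.4345 -0.3043 0.037 95.5
```

```text
t 4.55 pos [ 0.4365 -0.3053  0.0402] yaw 95.72 tilt 0.04 q [-0.75  0.03  1.97  0.    1.13 -2.42] F [ 0.3 -0.6  0.3] open 0.0596 grip 0.0
turn z 0.03 shift [0.05 0.03 0.08]
```

View pics/lid1.png

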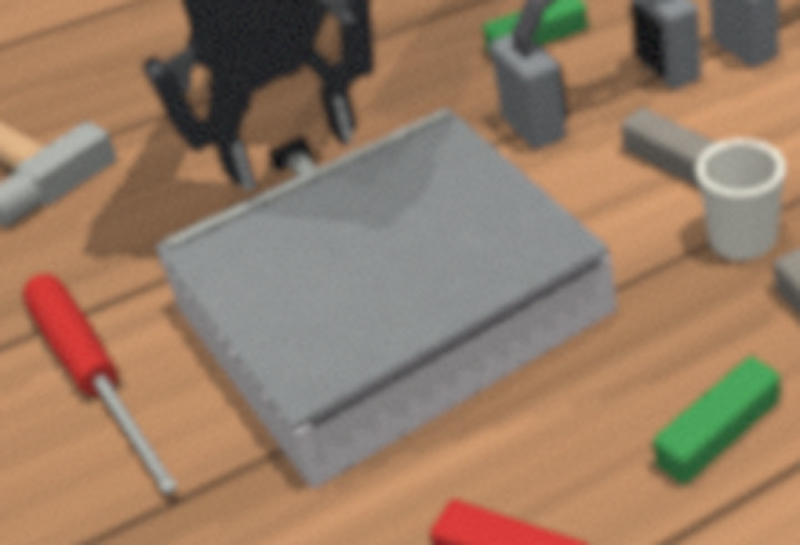

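>>> drive_tool([
  {"translation": [0, 0, 0], "angular": [0, 0, 0], "gripper": 0},
  {"translation": [0, 0, 0], "angular": [0, 0, 0], "gripper": 0},
  {"translation": [0, 0, 0], "angular": [0, 0, 0], "gripper": 0},
  {"translation": [0, 0, 0], "angular": [0, 0, 0], "gripper": 0},
  {"translation": [0, 0, 0], "angular": [0, 0, 0], "gripper": 0},
], force=50)

```text
t: 5.18
tool_pos: [0.4368, -0.3053, 0.0411]
tool_rot: [-0.154, 3.136, 0.002]
contact_force: [-0.6, 5.9, 5.4]
opening: 0.0227
grip_force: 49.1
```

```bash
python3 - <<'E'
import numpy as np
r=.208;a0=0.014
A=np.linspace(a0,1.40,14)
dx=r*(np.cos(a0)-np.cos(A)); dz=r*(np.sin(A)-np.sin(a0))
print(np.c_[A[1:],-np.diff(dx)/.04,-np.diff(dz)/.04].round(3))
E
python3 g.py 0.4345 -0.3043 0.037 95.5
```

```text
[[ 0.121 -0.037 -0.553]
 [ 0.227 -0.096 -0.546]
 [ 0.334 -0.153 -0.532]
 [ 0.44  -0.209 -0.513]
 [ 0.547 -0.263 -0.488]
 [ 0.654 -0.313 -0.457]
 [ 0.76  -0.36  -0.421]
 [ 0.867 -0.403 -0.381]
 [ 0.974 -0.441 -0.336]
 [ 1.08  -0.474 -0.287]
 [ 1.187 -0.502 -0.235]
 [ 1.293 -0.524 -0.18 ]
 [ 1.4   -0.54  -0.123]]
t 5.17 pos [ 0.4368 -0.3053  0.0411] yaw 95.63 tilt 0.12 q [-0.75  0.03  1.97  0.    1.14 -2.42] F [-0.6  5.9  5.4] open 0.0227 grip 49.1
turn z 0.02 shift [0.05 0.03 0.1 ]
```

>>> drive_tool([
  {"translation": [-0.04, 0, -0.55], "angular": [0, 0, 0], "gripper": 0},
  {"translation": [-0.1, 0, -0.55], "angular": [0, 0, 0], "gripper": 0},
  {"translation": [-0.15, 0, -0.53], "angular": [0, 0, 0], "gripper": 0},
  {"translation": [-0.21, 0, -0.51], "angular": [0, 0, 0], "gripper": 0},
  {"translation": [-0.26, 0, -0.49], "angular": [0, 0, 0], "gripper": 0},
  {"translation": [-0.31, 0, -0.46], "angular": [0, 0, 0], "gripper": 0},
  {"translation": [0, 0, 0], "angular": [0, 0, 0], "gripper": 0},
  {"translation": [0, 0, 0], "angular": [0, 0, 0], "gripper": 0},
])

```text
t: 6.18
tool_pos: [0.4796, -0.3009, 0.1636]
tool_rot: [-0.156, 3.136, 0.001]
contact_force: [4.6, 1.6, -4.8]
opening: 0.0222
grip_force: 50.4
```

```bash
python3 g.py 0.4345 -0.3043 0.037 95.5
```

```text
t 6.17 pos [ 0.4796 -0.3009  0.1636] yaw 95.69 tilt 0.11 q [-0.69 -0.04  1.82  0.    1.36 -2.36] F [ 4.6  1.6 -4.8] open 0.0222 grip 50.4
turn z 0.02 shift [1.13 0.02 3.16]
```

>>> drive_tool([
  {"translation": [-0.36, 0, -0.42], "angular": [0, 0, 0], "gripper": 0},
  {"translation": [-0.4, 0, -0.38], "angular": [0, 0, 0], "gripper": 0},
  {"translation": [-0.44, 0, -0.34], "angular": [0, 0, 0], "gripper": 0},
  {"translation": [-0.47, 0, -0.29], "angular": [0, 0, 0], "gripper": 0},
  {"translation": [-0.5, 0, -0.24], "angular": [0, 0, 0], "gripper": 0},
  {"translation": [-0.52, 0, -0.18], "angular": [0, 0, 0], "gripper": 0},
  {"translation": [-0.54, 0, -0.12], "angular": [0, 0, 0], "gripper": 0},
  {"translation": [0, 0, 0], "angular": [0, 0, 0], "gripper": 0},
])

```text
t: 7.18
tool_pos: [0.6077, -0.2881, 0.2417]
tool_rot: [0.156, -3.137, -0.002]
contact_force: [1.2, 2.1, -2.1]
opening: 0.022
grip_force: 50.5
```

>>> drive_tool([
  {"translation": [0, 0, 0], "angular": [0, 0, 0], "gripper": 0},
  {"translation": [0, 0, 0], "angular": [0, 0, 0], "gripper": 0},
])

```text
t: 7.42
tool_pos: [0.6065, -0.2883, 0.2415]
tool_rot: [0.155, -3.137, -0.002]
contact_force: [0.8, 3.1, -2.8]
opening: 0.0221
grip_force: 50.4
```

```bash
python3 g.py 0.4345 -0.3043 0.037 95.5;  python3 - <<'E'
from h import *
im=shot('scene','lid2.png')
E
```

```text
t 7.42 pos [ 0.6065 -0.2883  0.2415] yaw 95.64 tilt 0.09 q [-0.55  0.16  1.49  0.    1.5  -2.22] F [ 0.8  3.1 -2.8] open 0.0221 grip 50.4
turn z 0.02 shift [4.32 0.01 5.11]
```

View pics/lid2.png

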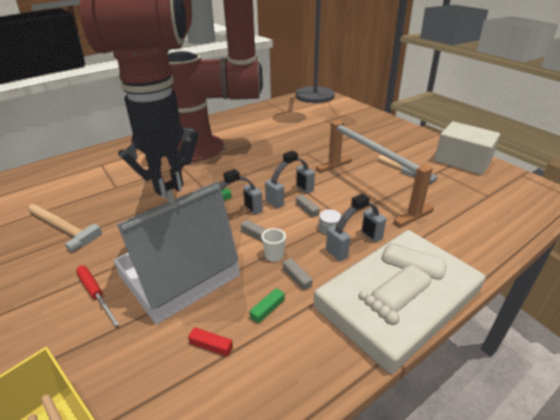

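>>> drive_tool([
  {"translation": [0, 0, 0], "angular": [0, 0, 0], "gripper": 0.6},
  {"translation": [0, 0, 0], "angular": [0, 0, 0], "gripper": 0.6},
  {"translation": [0, 0, 0], "angular": [0, 0, 0], "gripper": 0.6},
  {"translation": [0, 0, -0.5], "angular": [0, 0, 0], "gripper": 0.6},
  {"translation": [0, 0, -0.8], "angular": [0, 0, 0], "gripper": 0.6},
  {"translation": [0, 0, -0.7], "angular": [0, 0, 0.45], "gripper": 0.6},
  {"translation": [0, 0, 0], "angular": [0, 0, 0.45], "gripper": 0.7},
  {"translation": [0, 0, 0], "angular": [0, 0, 0], "gripper": 0.7},
])

```text
t: 8.48
tool_pos: [0.6074, -0.2893, 0.3239]
tool_rot: [0.042, 3.139, -0.003]
contact_force: [-0.4, -0.2, -0.6]
opening: 0.0601
grip_force: 0.0
```

```bash
python3 g.py .441 -.084 .2 88.4; python3 - <<'E'
from h import *
P=cloud(shot('top'))
hsv=0
z=P[...,2]; x=P[...,0]; y=P[...,1]
P2=cloud(shot('scene')); m=(P2[...,2]>.08)&(P2[...,2]<.2)&(P2[...,0]>.55)&(P2[...,0]<.7)&(P2[...,1]>-.39)&(P2[...,1]<-.2)
Q=P2[m]; c=Q.mean(0); n=np.linalg.svd(Q-c,full_matrices=False)[2][2]; print('lid n',n.round(3),'deg',np.degrees(np.arccos(abs(n[2]))),len(Q))
E
```

```text
t 8.47 pos [ 0.6074 -0.2893  0.3239] yaw 88.48 tilt 0.16 q [-0.55  0.13  1.38 -0.    1.63 -2.1 ] F [-0.4 -0.2 -0.6] open 0.0601 grip 0.0
turn z 0.01 shift [4.3  5.01 3.1 ]
lid n [0.967 0.095 0.237] deg 76.26940851026197 5940
```

>>> drive_tool([
  {"translation": [0.8, 1, 0], "angular": [0, 0, 0], "gripper": 0.7},
  {"translation": [0.8, 1, 0], "angular": [0, 0, 0], "gripper": 0.7},
  {"translation": [0.8, 1, 0], "angular": [0, 0, 0], "gripper": 0.7},
  {"translation": [0.8, 1, 0.6], "angular": [0, 0, 0], "gripper": 0.7},
  {"translation": [0.8, 1, 1], "angular": [0, 0, 0], "gripper": 0.7},
  {"translation": [0.3, 0, 1], "angular": [0, 0, 0], "gripper": 0.7},
  {"translation": [0, 0, 0.5], "angular": [0, 0, 0], "gripper": 0.7},
  {"translation": [0, 0, 0], "angular": [0, 0, 0], "gripper": 0.7},
])

```text
t: 9.57
tool_pos: [0.4413, -0.0859, 0.198]
tool_rot: [-0.043, -3.139, -0.001]
contact_force: [0.6, 0.5, -0.1]
opening: 0.0599
grip_force: 0.0
```

```bash
python3 g.py .441 -.084 .1195 88.4; python3 - <<'E'
from h import *
P2=cloud(shot('scene')); m=(P2[...,2]>.08)&(P2[...,2]<.2)&(P2[...,0]>.58)&(P2[...,0]<.68)&(P2[...,1]>-.37)&(P2[...,1]<-.22)
Q=P2[m]
for i in range(4):
    c=Q.mean(0); n=np.linalg.svd(Q-c,full_matrices=False)[2][2]; r=abs((Q-c)@n); print('lid deg',np.degrees(np.arccos(abs(n[2]))).round(1),len(Q),r.mean()); Q=Q[r<.004]
E
```

```text
t 9.57 pos [ 0.4413 -0.0859  0.198 ] yaw 88.44 tilt 0.16 q [-0.36 -0.37  2.04 -0.    1.47 -1.9 ] F [ 0.6  0.5 -0.1] open 0.0599 grip 0.0
turn z 0.0 shift [0.01 0.05 1.96]
lid deg 76.2 4816 0.0008682720378323317
lid deg 76.2 4816 0.0008682720378323317
lid deg 76.2 4816 0.0008682720378323317
lid deg 76.2 4816 0.0008682720378323317
```

>>> drive_tool([
  {"translation": [0, 0.05, 0.8], "angular": [0, 0, 0], "gripper": 0.7},
  {"translation": [0, 0, 0.8], "angular": [0, 0, 0], "gripper": 0.7},
  {"translation": [0, 0, 0.36], "angular": [0, 0, 0], "gripper": 0.7},
  {"translation": [0, 0, 0], "angular": [0, 0, 0], "gripper": 0.7},
  {"translation": [0, 0, 0], "angular": [0, 0, 0], "gripper": 0},
  {"translation": [0, 0, 0], "angular": [0, 0, 0], "gripper": 0},
  {"translation": [0, 0, 0], "angular": [0, 0, 0], "gripper": 0},
  {"translation": [0, 0, 0], "angular": [0, 0, 0], "gripper": 0},
], force=60)

```text
t: 10.62
tool_pos: [0.4436, -0.0847, 0.1232]
tool_rot: [0.043, 3.136, -0.003]
contact_force: [3.3, -1.7, 6.0]
opening: 0.0346
grip_force: 60.1
```

```bash
python3 g.py .4706 .299 .31 86.9; python3 - <<'E'
from h import *
P2=cloud(shot('scene')); m=(abs(P2[...,2])<.02)&(P2[...,0]>.3)&(P2[...,0]<.8)&(abs(P2[...,1])<.4)
Q=P2[m]
for i in range(4):
    c=np.median(Q,0); c=Q.mean(0); n=np.linalg.svd(Q-c,full_matrices=False)[2][2]; r=abs((Q-c)@n); Q=Q[r<.004]
print('bench',n*np.sign(n[2]),c)
E
```

```text
t 10.62 pos [ 0.4436 -0.0847  0.1232] yaw 88.44 tilt 0.3 q [-0.35 -0.29  2.11 -0.    1.32 -1.9 ] F [ 3.3 -1.7  6. ] open 0.0346 grip 60.1
turn z 0.19 shift [-0.15  9.62 -4.67]
bench [ 0.00115234 -0.00108036  0.99999875] [ 6.30850568e-01 -5.26283303e-02 -4.63494060e-04]
```

>>> drive_tool([
  {"translation": [0, 0, -0.5], "angular": [0, 0, 0], "gripper": 0},
  {"translation": [0, 0, -1], "angular": [0, 0, 0], "gripper": 0},
  {"translation": [0, 0, -1], "angular": [0, 0, 0], "gripper": 0},
  {"translation": [0, 0, -1], "angular": [0, 0, 0], "gripper": 0},
  {"translation": [0, 0, -1], "angular": [0, 0, 0], "gripper": 0},
  {"translation": [0, 0.5, -0.2], "angular": [0, 0, 0.19], "gripper": 0},
  {"translation": [0, 0.8, 0], "angular": [0, 0, 0], "gripper": 0},
  {"translation": [0, 0.8, 0], "angular": [0, 0, 0], "gripper": 0},
])

```text
t: 11.68
tool_pos: [0.4452, 0.0009, 0.308]
tool_rot: [-0.085, -3.139, -0.001]
contact_force: [0.1, 0.4, -2.7]
opening: 0.0345
grip_force: 59.6
```

>>> drive_tool([
  {"translation": [0, 1, 0], "angular": [0, 0, 0], "gripper": 0},
  {"translation": [0, 1, 0], "angular": [0, 0, 0], "gripper": 0},
  {"translation": [0, 1, 0], "angular": [0, 0, 0], "gripper": 0},
  {"translation": [0, 1, 0], "angular": [0, 0, 0], "gripper": 0},
  {"translation": [0, 1, 0], "angular": [0, 0, 0], "gripper": 0},
  {"translation": [0, 1, 0], "angular": [0, 0, 0], "gripper": 0},
  {"translation": [0, 0.8, 0], "angular": [0, 0, 0], "gripper": 0},
  {"translation": [0, 0.5, 0], "angular": [0, 0, 0], "gripper": 0},
])

```text
t: 12.68
tool_pos: [0.4607, 0.2927, 0.3076]
tool_rot: [-0.082, -3.138, 0.002]
contact_force: [0.2, -0.4, -2.1]
opening: 0.0343
grip_force: 59.7
```

```bash
python3 g.py .4706 .299 .16 86.9; python3 - <<'E'
from h import *
shot('scene','mf1.png')
E
```

```text
t 12.68 pos [0.4607 0.2927 0.3076] yaw 86.99 tilt 0.14 q [ 0.43 -0.17  1.7   0.    1.61 -1.09] F [ 0.2 -0.4 -2.1] open 0.0343 grip 59.7
turn z 0.01 shift [-0.24  0.17  3.69]
```

View pics/mf1.png

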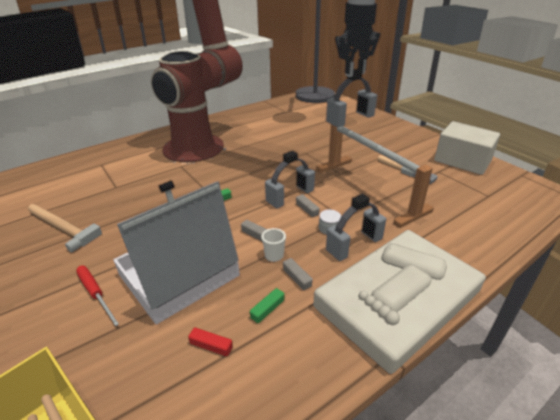

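>>> drive_tool([
  {"translation": [-0.24, 0.1, 0], "angular": [0, 0, 0], "gripper": 0},
  {"translation": [0, 0, 0.5], "angular": [0, 0, 0], "gripper": 0},
  {"translation": [0, 0, 1], "angular": [0, 0, 0], "gripper": 0},
  {"translation": [0, 0, 1], "angular": [0, 0, 0], "gripper": 0},
  {"translation": [0, 0, 0.8], "angular": [0, 0, 0], "gripper": 0},
  {"translation": [0, 0, 0.35], "angular": [0, 0, 0], "gripper": 0},
  {"translation": [0, 0, 0], "angular": [0, 0, 0], "gripper": 0},
  {"translation": [0, 0, 0], "angular": [0, 0, 0], "gripper": 0},
])

```text
t: 13.72
tool_pos: [0.4723, 0.2953, 0.1646]
tool_rot: [0.085, 3.138, 0.002]
contact_force: [0.5, 0.5, -2.4]
opening: 0.0344
grip_force: 59.8
```

```bash
python3 g.py .4706 .299 .156 86.9
```

```text
t 13.72 pos [0.4723 0.2953 0.1646] yaw 86.91 tilt 0.16 q [ 0.43 -0.06  1.84 -0.    1.36 -1.09] F [ 0.5  0.5 -2.4] open 0.0344 grip 59.8
turn z 0.0 shift [0.05 0.09 0.21]
```

>>> drive_tool([
  {"translation": [0, 0.09, 0.12], "angular": [0, 0, 0], "gripper": 0},
  {"translation": [0, 0, 0.1], "angular": [0, 0, 0], "gripper": 0},
  {"translation": [0, 0, 0], "angular": [0, 0, 0], "gripper": 0},
  {"translation": [0, 0, 0], "angular": [0, 0, 0], "gripper": 0},
])

```text
t: 14.22
tool_pos: [0.4722, 0.2993, 0.1561]
tool_rot: [0.084, 3.138, 0.002]
contact_force: [-2.2, -1.2, 5.5]
opening: 0.0345
grip_force: 60.6
```

```bash
python3 g.py .4706 .299 .156 86.9
```

```text
t 14.22 pos [0.4722 0.2993 0.1561] yaw 86.94 tilt 0.15 q [ 0.43 -0.05  1.84  0.    1.35 -1.09] F [-2.2 -1.2  5.5] open 0.0345 grip 60.6
turn z 0.01 shift [ 0.04 -0.01  0.  ]
```

>>> drive_tool([
  {"translation": [0, 0, 0], "angular": [0, 0, 0], "gripper": 0.7},
  {"translation": [0, 0, 0], "angular": [0, 0, 0], "gripper": 0.7},
  {"translation": [0, 0, 0], "angular": [0, 0, 0], "gripper": 0.7},
  {"translation": [0, 0, -0.5], "angular": [0, 0, 0], "gripper": 0.7},
  {"translation": [0, 0, -1], "angular": [0, 0, -0.18], "gripper": 0.7},
  {"translation": [0, -0.6, -0.5], "angular": [0, 0, 0], "gripper": 0.7},
  {"translation": [0.3, -1, 0], "angular": [0, 0, 0], "gripper": 0.7},
  {"translation": [0, -1, 0], "angular": [0, 0, 0], "gripper": 0.7},
])

```text
t: 15.22
tool_pos: [0.4565, 0.1944, 0.2363]
tool_rot: [0.043, 3.138, 0.001]
contact_force: [0.0, -0.8, -0.7]
opening: 0.0597
grip_force: 0.0
```

```bash
python3 g.py .447 .0877 .1215 88.4; python3 m.py|grep 'pad\|stone'
```

```text
t 15.22 pos [0.4565 0.1944 0.2363] yaw 88.44 tilt 0.18 q [ 0.25 -0.27  1.9  -0.    1.51 -1.29] F [ 0.  -0.8 -0.7] open 0.0597 grip 0.0
turn z 0.0 shift [ 0.16 -2.67  2.87]
stone px [308. 148.] n 214 xy [710.6 -90.5] size 75 20 long-axis deg -2.0 z 0.025 hue [ 16.  52. 129.]
stone px [109. 194.] n 484 xy [595.3 466.4] size 104 40 long-axis deg 6.9 z 0.019 hue [ 16.  24. 122.]
stone px [307. 209.] n 213 xy [535.6 -82.4] size 75 23 long-axis deg 16.4 z 0.025 hue [ 16.  53. 130.]
stone px [247. 215.] n 221 xy [526.6  85.2] size 76 22 long-axis deg -1.4 z 0.025 hue [ 16.  53. 129.]
stone px [438. 288.] n 288 xy [ 309.2 -436.5] size 88 27 long-axis deg -67.3 z 0.026 hue [ 27.  18. 147.]
pad px [243. 142.] n 129 xy [705.6  87. ] size 34 24 long-axis deg 88.5 z 0.135 hue [14. 73. 63.]
pad px [244. 241.] n 130 xy [446.7  87.9] size 33 23 long-axis deg 88.3 z 0.135 hue [12. 98. 52.]
pad px [279. 396.] n 63 xy [63.1  9.8] size 48 9 long-axis deg -82.4 z 0.134 hue [  6. 127.  52.]
```

>>> drive_tool([
  {"translation": [0.1, -0.9, 0], "angular": [0, 0, 0], "gripper": 0.7},
  {"translation": [0, -0.9, 0.2], "angular": [0, 0, 0], "gripper": 0.7},
  {"translation": [0, -0.6, 0.5], "angular": [0, 0, 0], "gripper": 0.7},
  {"translation": [0, 0, 0.3], "angular": [0, 0, 0], "gripper": 0.7},
  {"translation": [0, 0, 0], "angular": [0, 0, 0], "gripper": 0.7},
  {"translation": [0, 0, 0], "angular": [0, 0, 0], "gripper": 0.7},
])

```text
t: 16.02
tool_pos: [0.4502, 0.1, 0.195]
tool_rot: [0.043, 3.14, 0.0]
contact_force: [-0.9, 0.8, 0.7]
opening: 0.0597
grip_force: 0.0
```

```bash
python3 g.py .447 .0877 .1215 88.4
```

```text
t 16.02 pos [0.4502 0.1    0.195 ] yaw 88.43 tilt 0.07 q [ 0.06 -0.33  2.02  0.    1.45 -1.49] F [-0.9  0.8  0.7] open 0.0597 grip 0.0
turn z 0.0 shift [ 0.07 -0.31  1.84]
```

>>> drive_tool([
  {"translation": [0.07, -0.31, 0], "angular": [0, 0, 0], "gripper": 0.7},
  {"translation": [0, 0, 0.8], "angular": [0, 0, 0], "gripper": 0.7},
  {"translation": [0, 0, 0.75], "angular": [0, 0, 0], "gripper": 0.7},
  {"translation": [0, 0, 0.28], "angular": [0, 0, 0], "gripper": 0.7},
  {"translation": [0, 0, 0], "angular": [0, 0, 0], "gripper": 0.7},
  {"translation": [0, 0, 0], "angular": [0, 0, 0], "gripper": 0},
  {"translation": [0, 0, 0], "angular": [0, 0, 0], "gripper": 0},
  {"translation": [0, 0, 0], "angular": [0, 0, 0], "gripper": 0},
])

```text
t: 17.02
tool_pos: [0.448, 0.0872, 0.1228]
tool_rot: [0.045, 3.138, 0.001]
contact_force: [0.7, 3.0, 5.4]
opening: 0.0349
grip_force: 58.6
```

>>> drive_tool([
  {"translation": [0, 0, 0], "angular": [0, 0, 0], "gripper": 0},
])

```text
t: 17.15
tool_pos: [0.448, 0.0872, 0.1228]
tool_rot: [0.045, 3.138, 0.001]
contact_force: [0.6, 2.3, 6.1]
opening: 0.035
grip_force: 58.6
```

```bash
python3 g.py .5555 .2943 .31 86.9
```

```text
t 17.15 pos [0.448  0.0872 0.1228] yaw 88.37 tilt 0.21 q [ 0.03 -0.28  2.1   0.    1.31 -1.51] F [0.6 2.3 6.1] open 0.035 grip 58.6
turn z 0.18 shift [-2.4   5.32 -4.68]
```

>>> drive_tool([
  {"translation": [0, 0, -0.5], "angular": [0, 0, 0], "gripper": 0},
  {"translation": [0, 0, -1], "angular": [0, 0, 0], "gripper": 0},
  {"translation": [0, 0, -1], "angular": [0, 0, 0], "gripper": 0},
  {"translation": [0, 0, -1], "angular": [0, 0, 0], "gripper": 0},
  {"translation": [0, 0, -1], "angular": [0, 0, 0.18], "gripper": 0},
  {"translation": [-0.6, 0.6, -0.2], "angular": [0, 0, 0], "gripper": 0},
  {"translation": [-0.6, 0.8, 0], "angular": [0, 0, 0], "gripper": 0},
  {"translation": [-0.6, 0.8, 0], "angular": [0, 0, 0], "gripper": 0},
])

```text
t: 18.15
tool_pos: [0.5235, 0.1714, 0.308]
tool_rot: [-0.085, -3.139, 0.002]
contact_force: [0.2, -0.6, -1.8]
opening: 0.0351
grip_force: 59.5
```

>>> drive_tool([
  {"translation": [-0.6, 0.8, 0], "angular": [0, 0, 0], "gripper": 0},
  {"translation": [0, 0.8, 0], "angular": [0, 0, 0], "gripper": 0},
  {"translation": [0, 0.8, 0], "angular": [0, 0, 0], "gripper": 0},
  {"translation": [0, 0.7, 0], "angular": [0, 0, 0], "gripper": 0},
  {"translation": [0, 0, 0], "angular": [0, 0, 0], "gripper": 0},
  {"translation": [0, 0, 0], "angular": [0, 0, 0], "gripper": 0},
  {"translation": [0, 0, 0], "angular": [0, 0, 0], "gripper": 0},
])

```text
t: 19.02
tool_pos: [0.5538, 0.2925, 0.3086]
tool_rot: [-0.086, -3.14, 0.001]
contact_force: [0.6, 0.1, -2.7]
opening: 0.035
grip_force: 59.6
```

```bash
python3 g.py .5555 .2943 .157 86.9
```

```text
t 19.02 pos [0.5538 0.2925 0.3086] yaw 86.86 tilt 0.04 q [ 0.37  0.02  1.52 -0.    1.6  -1.15] F [ 0.6  0.1 -2.7] open 0.035 grip 59.6
turn z -0.0 shift [-0.04  0.05  3.79]
```

>>> drive_tool([
  {"translation": [-0.04, 0.05, 0.5], "angular": [0, 0, 0], "gripper": 0},
  {"translation": [0, 0, 1], "angular": [0, 0, 0], "gripper": 0},
  {"translation": [0, 0, 1], "angular": [0, 0, 0], "gripper": 0},
  {"translation": [0, 0, 0.8], "angular": [0, 0, 0], "gripper": 0},
  {"translation": [0, 0, 0.3], "angular": [0, 0, 0], "gripper": 0},
  {"translation": [0, 0, 0.1], "angular": [0, 0, 0], "gripper": 0},
  {"translation": [0, 0, 0.1], "angular": [0, 0, 0], "gripper": 0},
  {"translation": [0, 0, 0], "angular": [0, 0, 0], "gripper": 0},
])

```text
t: 20.02
tool_pos: [0.5561, 0.2956, 0.158]
tool_rot: [0.084, 3.139, 0.001]
contact_force: [-0.7, -0.3, -1.7]
opening: 0.0352
grip_force: 59.7
```

```bash
python3 g.py .5555 .2943 .156 86.9
```

```text
t 20.02 pos [0.5561 0.2956 0.158 ] yaw 86.93 tilt 0.11 q [ 0.37  0.12  1.67 -0.    1.35 -1.15] F [-0.7 -0.3 -1.7] open 0.0352 grip 59.7
turn z 0.0 shift [ 0.01 -0.03  0.05]
```

>>> drive_tool([
  {"translation": [0, 0, 0.06], "angular": [0, 0, 0], "gripper": 0},
  {"translation": [0, 0, 0], "angular": [0, 0, 0], "gripper": 0.7},
  {"translation": [0, 0, 0], "angular": [0, 0, 0], "gripper": 0.7},
  {"translation": [0, 0, 0], "angular": [0, 0, 0], "gripper": 0.7},
  {"translation": [0, 0, -0.5], "angular": [0, 0, 0], "gripper": 0.7},
  {"translation": [0, 0, -1], "angular": [0, 0, -0.18], "gripper": 0.7},
  {"translation": [-0.5, -0.6, -0.5], "angular": [0, 0, 0], "gripper": 0.7},
  {"translation": [-0.7, -1, 0], "angular": [0, 0, 0], "gripper": 0.7},
])

```text
t: 21.02
tool_pos: [0.6036, 0.2308, 0.24]
tool_rot: [0.04, 3.134, 0.004]
contact_force: [1.3, 0.8, -0.3]
opening: 0.0601
grip_force: 0.0
```

>>> drive_tool([
  {"translation": [-0.8, -1, 0], "angular": [0, 0, 0], "gripper": 0.7},
  {"translation": [-0.8, -1, 0], "angular": [0, 0, 0], "gripper": 0.7},
  {"translation": [-0.8, -0.9, 0], "angular": [0, 0, 0], "gripper": 0.7},
  {"translation": [0, -0.4, 0.4], "angular": [0, 0, 0], "gripper": 0.7},
  {"translation": [0, 0, 0.4], "angular": [0, 0, 0], "gripper": 0.7},
  {"translation": [0, 0, 0], "angular": [0, 0, 0], "gripper": 0.7},
  {"translation": [0, 0, 0], "angular": [0, 0, 0], "gripper": 0.7},
])

```text
t: 21.9
tool_pos: [0.6933, 0.0967, 0.2026]
tool_rot: [-0.042, -3.141, -0.0]
contact_force: [0.7, -0.2, -0.7]
opening: 0.0596
grip_force: 0.0
```

```bash
python3 g.py .7055 .0868 .1215 88.4
```

```text
t 21.9 pos [0.6933 0.0967 0.2026] yaw 88.46 tilt 0.02 q [ 0.03  0.24  1.45  0.    1.45 -1.51] F [ 0.7 -0.2 -0.7] open 0.0596 grip 0.0
turn z 0.01 shift [-0.31 -0.24  2.03]
```

>>> drive_tool([
  {"translation": [-0.31, -0.24, 0], "angular": [0, 0, 0], "gripper": 0.7},
  {"translation": [0, 0, 0.9], "angular": [0, 0, 0], "gripper": 0.7},
  {"translation": [0, 0, 0.8], "angular": [0, 0, 0], "gripper": 0.7},
  {"translation": [0, 0, 0.3], "angular": [0, 0, 0], "gripper": 0.7},
  {"translation": [0, 0, 0], "angular": [0, 0, 0], "gripper": 0.7},
  {"translation": [0, 0, 0], "angular": [0, 0, 0], "gripper": 0},
  {"translation": [0, 0, 0], "angular": [0, 0, 0], "gripper": 0},
  {"translation": [0, 0, 0], "angular": [0, 0, 0], "gripper": 0},
])

```text
t: 22.9
tool_pos: [0.7075, 0.0859, 0.1252]
tool_rot: [0.044, 3.137, 0.001]
contact_force: [-0.2, 2.6, 5.8]
opening: 0.0345
grip_force: 61.1
```

>>> drive_tool([
  {"translation": [0, 0, 0], "angular": [0, 0, 0], "gripper": 0},
])

```text
t: 23.02
tool_pos: [0.7075, 0.0859, 0.1251]
tool_rot: [0.044, 3.137, 0.001]
contact_force: [0.1, 2.9, 5.6]
opening: 0.0342
grip_force: 61.1
```

```bash
python3 g.py .640 .2896 .31 86.9
```

```text
t 23.02 pos [0.7075 0.0859 0.1251] yaw 88.38 tilt 0.25 q [ 0.02  0.33  1.48  0.    1.33 -1.53] F [0.1 2.9 5.6] open 0.0342 grip 61.1
turn z 0.19 shift [ 1.96  4.99 -4.62]
```

>>> drive_tool([
  {"translation": [0, 0, -0.5], "angular": [0, 0, 0], "gripper": 0},
  {"translation": [0, 0, -1], "angular": [0, 0, 0], "gripper": 0},
  {"translation": [0, 0, -1], "angular": [0, 0, 0], "gripper": 0},
  {"translation": [0, 0, -1], "angular": [0, 0, 0], "gripper": 0},
  {"translation": [0, 0, -1], "angular": [0, 0, 0.19], "gripper": 0},
  {"translation": [0.4, 0.6, -0.2], "angular": [0, 0, 0], "gripper": 0},
  {"translation": [0.5, 0.8, 0], "angular": [0, 0, 0], "gripper": 0},
  {"translation": [0.5, 0.8, 0], "angular": [0, 0, 0], "gripper": 0},
])

```text
t: 24.02
tool_pos: [0.6529, 0.1778, 0.309]
tool_rot: [-0.086, -3.138, 0.0]
contact_force: [0.7, -0.6, -2.8]
opening: 0.0342
grip_force: 60.2
```

>>> drive_tool([
  {"translation": [0.5, 0.8, 0], "angular": [0, 0, 0], "gripper": 0},
  {"translation": [0, 0.8, 0], "angular": [0, 0, 0], "gripper": 0},
  {"translation": [0, 0.8, 0], "angular": [0, 0, 0], "gripper": 0},
  {"translation": [0, 0.4, 0], "angular": [0, 0, 0], "gripper": 0},
  {"translation": [0, 0, 0], "angular": [0, 0, 0], "gripper": 0},
  {"translation": [0, 0, 0], "angular": [0, 0, 0], "gripper": 0},
  {"translation": [0, 0, 0], "angular": [0, 0, 0], "gripper": 0},
])

```text
t: 24.9
tool_pos: [0.6413, 0.2881, 0.3105]
tool_rot: [-0.089, -3.14, 0.001]
contact_force: [-0.4, -0.2, -3.0]
opening: 0.0343
grip_force: 60.3
```

```bash
python3 g.py .640 .2896 .158 86.9
```

```text
t 24.9 pos [0.6413 0.2881 0.3105] yaw 86.77 tilt 0.02 q [ 0.32  0.2   1.32 -0.    1.62 -1.2 ] F [-0.4 -0.2 -3. ] open 0.0343 grip 60.3
turn z -0.02 shift [0.03 0.04 3.81]
```

>>> drive_tool([
  {"translation": [0.03, 0.04, 0.5], "angular": [0, 0, 0], "gripper": 0},
  {"translation": [0, 0, 1], "angular": [0, 0, 0], "gripper": 0},
  {"translation": [0, 0, 1], "angular": [0, 0, 0], "gripper": 0},
  {"translation": [0, 0, 0.8], "angular": [0, 0, 0], "gripper": 0},
  {"translation": [0, 0, 0.3], "angular": [0, 0, 0], "gripper": 0},
  {"translation": [0, 0, 0.1], "angular": [0, 0, 0], "gripper": 0},
  {"translation": [0, 0, 0.1], "angular": [0, 0, 0], "gripper": 0},
  {"translation": [0, 0, 0], "angular": [0, 0, 0], "gripper": 0},
])

```text
t: 25.9
tool_pos: [0.6406, 0.2911, 0.1597]
tool_rot: [0.086, 3.139, 0.001]
contact_force: [-0.4, 0.3, -1.5]
opening: 0.0342
grip_force: 60.3
```

```bash
python3 g.py .640 .2896 .158 86.9
```

```text
t 25.9 pos [0.6406 0.2911 0.1597] yaw 86.85 tilt 0.11 q [ 0.32  0.28  1.48 -0.    1.38 -1.19] F [-0.4  0.3 -1.5] open 0.0342 grip 60.3
turn z -0.01 shift [ 0.01 -0.04  0.04]
```

>>> drive_tool([
  {"translation": [0, 0, 0.05], "angular": [0, 0, 0], "gripper": 0},
  {"translation": [0, 0, 0], "angular": [0, 0, 0], "gripper": 0.7},
  {"translation": [0, 0, 0], "angular": [0, 0, 0], "gripper": 0.7},
  {"translation": [0, 0, 0], "angular": [0, 0, 0], "gripper": 0.7},
  {"translation": [0, 0, -0.5], "angular": [0, 0, 0], "gripper": 0.7},
  {"translation": [0, 0, -1], "angular": [0, 0, -0.2], "gripper": 0.7},
  {"translation": [0.5, -0.6, -0.5], "angular": [0, 0, 0], "gripper": 0.7},
  {"translation": [0.8, -1, 0], "angular": [0, 0, 0], "gripper": 0.7},
])

```text
t: 26.9
tool_pos: [0.5879, 0.2287, 0.2417]
tool_rot: [0.04, 3.134, 0.003]
contact_force: [0.0, 0.2, -0.1]
opening: 0.0598
grip_force: 0.0
```

>>> drive_tool([
  {"translation": [0.8, -1, 0], "angular": [0, 0, 0], "gripper": 0.7},
  {"translation": [0.6, -1, 0], "angular": [0, 0, 0], "gripper": 0.7},
  {"translation": [0, -1, 0], "angular": [0, 0, 0], "gripper": 0.7},
  {"translation": [0, -0.4, 0.4], "angular": [0, 0, 0], "gripper": 0.7},
  {"translation": [0, 0, 0.8], "angular": [0, 0, 0], "gripper": 0.7},
  {"translation": [0, 0, 1], "angular": [0, 0, 0], "gripper": 0.7},
  {"translation": [0, 0, 0.8], "angular": [0, 0, 0], "gripper": 0.7},
  {"translation": [0, 0, 0], "angular": [0, 0, 0], "gripper": 0.7},
])

```text
t: 27.9
tool_pos: [0.5243, 0.0942, 0.1131]
tool_rot: [-0.042, -3.134, 0.0]
contact_force: [0.1, 1.0, 0.7]
opening: 0.0596
grip_force: 0.0
```

```bash
python3 g.py .5266 .0852 .006 88.6; python3 - <<'E'
from h import *
a=shot('scene')['color'];b=shot('top')['color'][:320]
c=np.vstack([cv2.resize(a[100:300,230:480],(750,600))[:330],cv2.resize(b[100:290,140:440],(750,475))[:265]])
cv2.imwrite('pics/chk.png',cv2.cvtColor(c,cv2.COLOR_RGB2BGR))
E
python3 m.py | grep stone
```

```text
t 27.9 pos [0.5243 0.0942 0.1131] yaw 88.46 tilt 0.39 q [ 0.04 -0.06  1.93  0.    1.28 -1.51] F [0.1 1.  0.7] open 0.0596 grip 0.0
turn z -0.02 shift [-0.06 -0.22  2.68]
stone px [308. 148.] n 216 xy [710.6 -90.5] size 75 20 long-axis deg -2.0 z 0.025 hue [ 16.5  52.  131. ]
stone px [109. 195.] n 485 xy [594.6 465.3] size 103 42 long-axis deg 6.4 z 0.018 hue [ 16.  24. 122.]
stone px [307. 210.] n 218 xy [535.6 -82.4] size 75 23 long-axis deg 16.4 z 0.025 hue [ 16.  52. 131.]
stone px [439. 288.] n 304 xy [ 309.1 -436.6] size 88 27 long-axis deg -67.3 z 0.025 hue [ 27.  18. 148.]
```

View pics/chk.png

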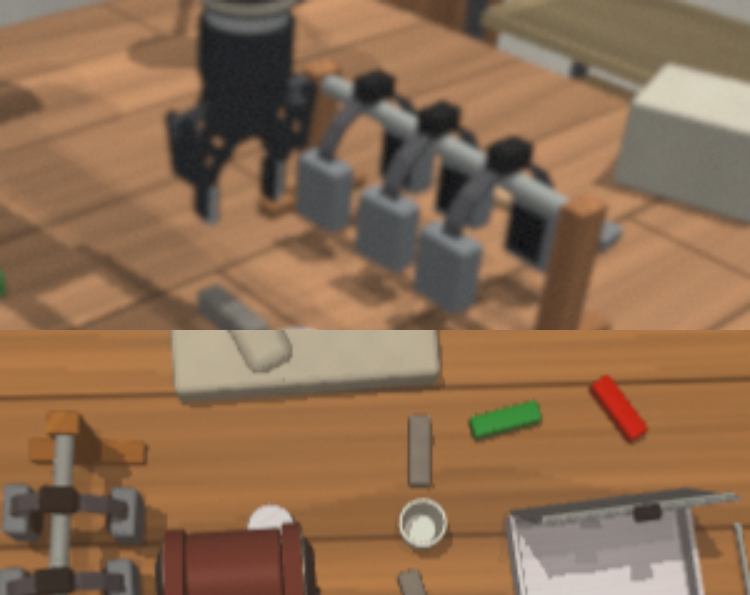

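>>> drive_tool([
  {"translation": [-0.06, -0.22, 0], "angular": [0, 0, 0], "gripper": 0.7},
  {"translation": [0, 0, 1], "angular": [0, 0, 0], "gripper": 0.7},
  {"translation": [0, 0, 1], "angular": [0, 0, 0], "gripper": 0.7},
  {"translation": [0, 0, 0.62], "angular": [0, 0, 0], "gripper": 0.7},
  {"translation": [0, 0, 0], "angular": [0, 0, 0], "gripper": 0.7},
  {"translation": [0, 0, 0], "angular": [0, 0, 0], "gripper": 0},
  {"translation": [0, 0, 0], "angular": [0, 0, 0], "gripper": 0},
  {"translation": [0, 0, 0], "angular": [0, 0, 0], "gripper": 0},
], force=60)

```text
t: 29.05
tool_pos: [0.5308, 0.085, 0.0142]
tool_rot: [0.043, 3.137, 0.0]
contact_force: [-0.3, 0.2, 6.7]
opening: 0.0236
grip_force: 61.3
```

>>> drive_tool([
  {"translation": [0, 0, 0], "angular": [0, 0, 0], "gripper": 0},
  {"translation": [0, 0, 0], "angular": [0, 0, 0], "gripper": 0},
])

```text
t: 29.3
tool_pos: [0.5308, 0.0851, 0.0142]
tool_rot: [0.042, 3.137, 0.0]
contact_force: [-0.9, -0.7, 5.6]
opening: 0.0231
grip_force: 61.4
```

```bash
python3 - <<'E'
import numpy as np
a=np.radians(5.5);R=np.array([[np.cos(a),-np.sin(a)],[np.sin(a),np.cos(a)]])
for y in(.052,0,-.052): print(np.array([.552,-.293])+R@[-.02,y])
E
python3 g.py .5371 -.2431 .17 95.5
```

```text
[ 0.5271081  -0.24315631]
[ 0.53209208 -0.29491692]
[ 0.53707606 -0.34667752]
t 29.3 pos [0.5308 0.0851 0.0142] yaw 88.45 tilt 0.25 q [ 0.02  0.09  1.97 -0.    1.08 -1.52] F [-0.9 -0.7  5.6] open 0.0231 grip 61.4
turn z -0.88 shift [ 0.63 -8.18 -3.9 ]
```

>>> drive_tool([
  {"translation": [0, 0, -0.5], "angular": [0, 0, 0], "gripper": 0},
  {"translation": [0, 0, -1], "angular": [0, 0, 0], "gripper": 0},
  {"translation": [0, 0, -1], "angular": [0, 0, 0], "gripper": 0},
  {"translation": [0, 0, -1], "angular": [0, 0, -0.44], "gripper": 0},
  {"translation": [0, -0.5, -0.5], "angular": [0, 0, -0.44], "gripper": 0},
  {"translation": [0, -1, 0], "angular": [0, 0, 0], "gripper": 0},
  {"translation": [0, -1, 0], "angular": [0, 0, 0], "gripper": 0},
  {"translation": [0, -1, 0], "angular": [0, 0, 0], "gripper": 0},
])

```text
t: 30.3
tool_pos: [0.5407, -0.0555, 0.1719]
tool_rot: [-0.151, 3.138, -0.0]
contact_force: [0.8, 0.1, -2.0]
opening: 0.0232
grip_force: 60.4
```

>>> drive_tool([
  {"translation": [0.2, -1, 0], "angular": [0, 0, 0], "gripper": 0},
  {"translation": [0.2, -1, 0], "angular": [0, 0, 0], "gripper": 0},
  {"translation": [0.2, -1, 0], "angular": [0, 0, 0], "gripper": 0},
  {"translation": [0.2, -1, 0], "angular": [0, 0, 0], "gripper": 0},
  {"translation": [0.2, -1, 0], "angular": [0, 0, 0], "gripper": 0},
  {"translation": [0, -1, 0], "angular": [0, 0, 0], "gripper": 0},
  {"translation": [0, 0, 0], "angular": [0, 0, 0], "gripper": 0},
  {"translation": [0, 0, 0], "angular": [0, 0, 0], "gripper": 0},
])

```text
t: 31.3
tool_pos: [0.5238, -0.2966, 0.1714]
tool_rot: [0.15, -3.138, -0.001]
contact_force: [0.2, 0.3, -1.4]
opening: 0.0232
grip_force: 60.4
```

```bash
python3 g.py .524 -.3475 .021 95.5
```

```text
t 31.3 pos [ 0.5238 -0.2966  0.1714] yaw 95.48 tilt 0.05 q [-0.64  0.04  1.72  0.    1.37 -2.31] F [ 0.2  0.3 -1.4] open 0.0232 grip 60.4
turn z -0.0 shift [ 0.12 -1.27  3.76]
```

>>> drive_tool([
  {"translation": [0.12, -0.7, 0], "angular": [0, 0, 0], "gripper": 0},
  {"translation": [0, -0.57, 0.4], "angular": [0, 0, 0], "gripper": 0},
  {"translation": [0, 0, 1], "angular": [0, 0, 0], "gripper": 0},
  {"translation": [0, 0, 1], "angular": [0, 0, 0], "gripper": 0},
  {"translation": [0, 0, 0.6], "angular": [0, 0, 0], "gripper": 0},
  {"translation": [0, 0, 0], "angular": [0, 0, 0], "gripper": 0},
  {"translation": [0, 0, 0], "angular": [0, 0, 0], "gripper": 0},
])

```text
t: 32.17
tool_pos: [0.5251, -0.348, 0.0532]
tool_rot: [-0.152, 3.136, -0.002]
contact_force: [0.6, -0.4, -1.7]
opening: 0.0232
grip_force: 60.4
```

```bash
python3 g.py .524 -.3475 .021 95.5
```

```text
t 32.17 pos [ 0.5251 -0.348   0.0532] yaw 95.54 tilt 0.12 q [-0.7   0.23  1.73  0.    1.18 -2.37] F [ 0.6 -0.4 -1.7] open 0.0232 grip 60.4
turn z 0.0 shift [0.02 0.02 0.8 ]
```

>>> drive_tool([
  {"translation": [0, 0, 0.5], "angular": [0, 0, 0], "gripper": 0},
  {"translation": [0, 0, 0.25], "angular": [0, 0, 0], "gripper": 0},
  {"translation": [0, 0, 0.05], "angular": [0, 0, 0], "gripper": 0},
  {"translation": [0, 0, 0], "angular": [0, 0, 0], "gripper": 0},
  {"translation": [0, 0, 0], "angular": [0, 0, 0], "gripper": 0},
])

```text
t: 32.8
tool_pos: [0.5242, -0.3482, 0.0196]
tool_rot: [-0.15, 3.138, -0.0]
contact_force: [0.1, -0.2, -1.3]
opening: 0.0233
grip_force: 60.4
```

```bash
python3 g.py .524 -.3475 .019 95.5
```

```text
t 32.8 pos [ 0.5242 -0.3482  0.0196] yaw 95.48 tilt 0.02 q [-0.7   0.27  1.74 -0.    1.12 -2.37] F [ 0.1 -0.2 -1.3] open 0.0233 grip 60.4
turn z -0.0 shift [0.   0.02 0.01]
```

>>> drive_tool([
  {"translation": [0, 0, 0.03], "angular": [0, 0, 0], "gripper": 0.43},
  {"translation": [0, 0, 0], "angular": [0, 0, 0], "gripper": 0.43},
  {"translation": [0, 0, 0], "angular": [0, 0, 0], "gripper": 0.43},
  {"translation": [0, 0, -0.4], "angular": [0, 0, 0], "gripper": 0.43},
  {"translation": [0, 0, -1], "angular": [0, 0, 0], "gripper": 0.43},
  {"translation": [0, 0, -1], "angular": [0, 0, 0], "gripper": 0.43},
  {"translation": [0, 0, -1], "angular": [0, 0, 0], "gripper": 0.5},
  {"translation": [0, 1, 0], "angular": [0, 0, -0.68], "gripper": 0.7},
])

```text
t: 33.8
tool_pos: [0.523, -0.3116, 0.1617]
tool_rot: [-0.298, 3.119, -0.013]
contact_force: [0.5, 0.9, -0.2]
opening: 0.0589
grip_force: 0.0
```

>>> drive_tool([
  {"translation": [0, 1, 0], "angular": [0, 0, -0.68], "gripper": 0.7},
  {"translation": [0, 1, 0], "angular": [0, 0, 0], "gripper": 0.7},
  {"translation": [-0.3, 1, 0], "angular": [0, 0, 0], "gripper": 0.7},
  {"translation": [-0.5, 1, 0], "angular": [0, 0, 0], "gripper": 0.7},
  {"translation": [-0.5, 1, 0], "angular": [0, 0, 0], "gripper": 0.7},
  {"translation": [-0.4, 0.6, 0.5], "angular": [0, 0, 0], "gripper": 0.7},
  {"translation": [0, 0, 0], "angular": [0, 0, 0], "gripper": 0.7},
  {"translation": [0, 0, 0], "angular": [0, 0, 0], "gripper": 0.7},
])

```text
t: 34.8
tool_pos: [0.5265, -0.0739, 0.1356]
tool_rot: [-0.447, 3.108, -0.002]
contact_force: [-0.3, -0.3, 0.4]
opening: 0.0601
grip_force: 0.0
```

```bash
python3 g.py .5356 -.0824 .008 106.4; python3 m.py | grep stone; python3 - <<'E'
from h import *
a=shot('scene')['color'];b=shot('top')['color']
c=np.hstack([cv2.resize(a[170:320,90:250],(400,375)),cv2.resize(b[130:270,290:440],(400,375))])
cv2.imwrite('pics/chk2.png',cv2.cvtColor(c,cv2.COLOR_RGB2BGR))
E
```

```text
t 34.8 pos [ 0.5265 -0.0739  0.1356] yaw 106.36 tilt 0.09 q [-0.28 -0.09  1.92 -0.    1.31 -2.14] F [-0.3 -0.3  0.4] open 0.0601 grip 0.0
turn z -0.0 shift [-0.16 -0.27  3.19]
stone px [307. 148.] n 210 xy [710.6 -90.5] size 75 20 long-axis deg -2.0 z 0.024 hue [ 16.   52.  130.5]
stone px [109. 195.] n 490 xy [596.2 465.5] size 103 42 long-axis deg 6.9 z 0.018 hue [ 17.  24. 124.]
stone px [438. 288.] n 306 xy [ 309.3 -436.4] size 88 26 long-axis deg -65.6 z 0.025 hue [ 27.  18. 149.]
```

View pics/chk2.png

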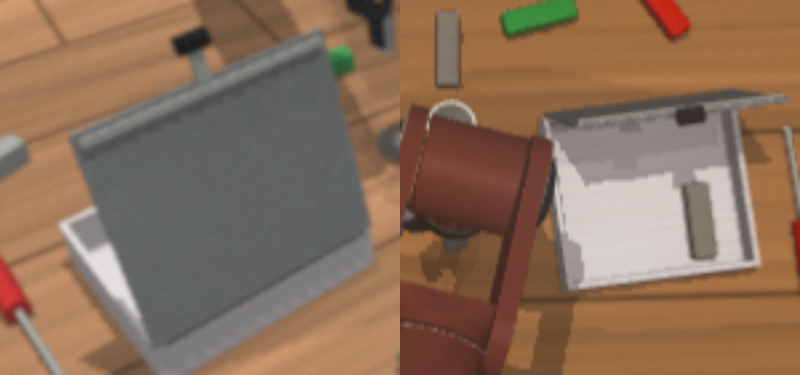

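```bash
cat > sc.py <<'E'
from h import *
im=shot('scene'); P=cloud(im); h=cv2.cvtColor(im['color'],cv2.COLOR_RGB2HSV)
m=(h[...,1]<75)&(P[...,2]>.019)&(P[...,2]<.03)&(P[...,0]>.4)&(P[...,0]<.8)&(abs(P[...,1])<.17)
n,L,st,ce=cv2.connectedComponentsWithStats(m.astype(np.uint8))
for i in range(1,n):
    if st[i,4]>60:
        (c,s,t)=cv2.minAreaRect((P[L==i][:,:2]*1000).astype(np.float32)); print(ce[i].round(),np.round(c,1),np.round(s),round(t,1))
E
python3 sc.py
```

```text
[253. 227.] [533.8 -83.8] [69. 23.] 17.0
[329. 225.] [638.3  68.4] [52. 22.] 52.1
[297. 271.] [712.8 -91.1] [26. 79.] 87.8
```

Stone A is unmoved. Descend and grip.

>>> drive_tool([
  {"translation": [-0.16, -0.27, 0], "angular": [0, 0, 0], "gripper": 0.7},
  {"translation": [0, 0, 1], "angular": [0, 0, 0], "gripper": 0.7},
  {"translation": [0, 0, 1], "angular": [0, 0, 0], "gripper": 0.7},
  {"translation": [0, 0, 0.8], "angular": [0, 0, 0], "gripper": 0.7},
  {"translation": [0, 0, 0.3], "angular": [0, 0, 0], "gripper": 0.7},
  {"translation": [0, 0, 0], "angular": [0, 0, 0], "gripper": 0},
  {"translation": [0, 0, 0], "angular": [0, 0, 0], "gripper": 0},
  {"translation": [0, 0, 0], "angular": [0, 0, 0], "gripper": 0},
])

```text
t: 36.0
tool_pos: [0.5369, -0.0825, 0.0124]
tool_rot: [-0.447, 3.106, -0.003]
contact_force: [0.1, -1.0, 2.3]
opening: 0.0234
grip_force: 61.7
```

>>> drive_tool([
  {"translation": [0, 0, 0], "angular": [0, 0, 0], "gripper": 0},
  {"translation": [0, 0, 0], "angular": [0, 0, 0], "gripper": 0},
])

```text
t: 36.25
tool_pos: [0.5369, -0.0825, 0.0124]
tool_rot: [-0.447, 3.106, -0.003]
contact_force: [-0.4, 0.2, 6.8]
opening: 0.0233
grip_force: 62.1
```

```bash
python3 g.py .519 -.296 .17 95.5
```

```text
t 36.25 pos [ 0.5369 -0.0825  0.0124] yaw 106.37 tilt 0.21 q [-0.29  0.1   1.96 -0.    1.08 -2.15] F [-0.4  0.2  6.8] open 0.0233 grip 62.1
turn z 1.36 shift [ 0.96 -5.27 -3.94]
```

>>> drive_tool([
  {"translation": [0, 0, -0.5], "angular": [0, 0, 0], "gripper": 0},
  {"translation": [0, 0, -1], "angular": [0, 0, 0], "gripper": 0},
  {"translation": [0, 0, -1], "angular": [0, 0, 0.68], "gripper": 0},
  {"translation": [0, 0, -1], "angular": [0, 0, 0.68], "gripper": 0},
  {"translation": [0.2, -0.5, -0.4], "angular": [0, 0, 0], "gripper": 0},
  {"translation": [0.2, -1, 0], "angular": [0, 0, 0], "gripper": 0},
  {"translation": [0.3, -1, 0], "angular": [0, 0, 0], "gripper": 0},
  {"translation": [0.3, -1, 0], "angular": [0, 0, 0], "gripper": 0},
])

```text
t: 37.25
tool_pos: [0.5081, -0.2258, 0.1659]
tool_rot: [0.151, -3.137, -0.001]
contact_force: [-0.4, -0.1, -1.2]
opening: 0.0231
grip_force: 61.3
```

>>> drive_tool([
  {"translation": [0, -1, 0], "angular": [0, 0, 0], "gripper": 0},
  {"translation": [0, -0.8, 0], "angular": [0, 0, 0], "gripper": 0},
  {"translation": [0, 0, 0.4], "angular": [0, 0, 0], "gripper": 0},
  {"translation": [0, 0, 0.6], "angular": [0, 0, 0], "gripper": 0},
  {"translation": [0, 0, 0.5], "angular": [0, 0, 0], "gripper": 0},
  {"translation": [0, 0, 0], "angular": [0, 0, 0], "gripper": 0},
  {"translation": [0, 0, 0], "angular": [0, 0, 0], "gripper": 0},
])

```text
t: 38.12
tool_pos: [0.5161, -0.2966, 0.1069]
tool_rot: [-0.151, 3.137, -0.001]
contact_force: [0.2, 0.2, -0.4]
opening: 0.0235
grip_force: 61.2
```

```bash
python3 g.py .517 -.296 .018 95.5
```

```text
t 38.12 pos [ 0.5161 -0.2966  0.1069] yaw 95.52 tilt 0.03 q [-0.65  0.09  1.79  0.    1.26 -2.31] F [ 0.2  0.2 -0.4] open 0.0235 grip 61.2
turn z 0.0 shift [-0.02  0.01  2.22]
```

>>> drive_tool([
  {"translation": [0, 0, 0.6], "angular": [0, 0, 0], "gripper": 0},
  {"translation": [0, 0, 0.8], "angular": [0, 0, 0], "gripper": 0},
  {"translation": [0, 0, 0.55], "angular": [0, 0, 0], "gripper": 0},
  {"translation": [0, 0, 0.2], "angular": [0, 0, 0], "gripper": 0},
  {"translation": [0, 0, 0.05], "angular": [0, 0, 0], "gripper": 0},
  {"translation": [0, 0, 0], "angular": [0, 0, 0], "gripper": 0},
  {"translation": [0, 0, 0], "angular": [0, 0, 0], "gripper": 0},
])

```text
t: 39.0
tool_pos: [0.5165, -0.2973, 0.0197]
tool_rot: [-0.15, 3.136, -0.002]
contact_force: [0.2, -0.2, -0.9]
opening: 0.0236
grip_force: 61.2
```

```bash
python3 g.py .517 -.296 .018 95.5; python3 m.py|grep stone
```

```text
t 39.0 pos [ 0.5165 -0.2973  0.0197] yaw 95.48 tilt 0.13 q [-0.65  0.2   1.83 -0.    1.11 -2.31] F [ 0.2 -0.2 -0.9] open 0.0236 grip 61.2
turn z -0.0 shift [-0.02  0.03  0.04]
stone px [307. 148.] n 215 xy [710.6 -90.5] size 75 20 long-axis deg -2.0 z 0.025 hue [ 16.  53. 134.]
stone px [109. 194.] n 490 xy [595.2 467.8] size 104 40 long-axis deg 8.9 z 0.019 hue [ 16.   23.  125.5]
stone px [438. 288.] n 302 xy [ 309.5 -436.3] size 88 27 long-axis deg -66.9 z 0.025 hue [ 27.  18. 152.]
```

>>> drive_tool([
  {"translation": [0, 0, 0.04], "angular": [0, 0, 0], "gripper": 0.43},
  {"translation": [0, 0, 0], "angular": [0, 0, 0], "gripper": 0.43},
  {"translation": [0, 0, 0], "angular": [0, 0, 0], "gripper": 0.43},
  {"translation": [0, 0, -0.4], "angular": [0, 0, 0], "gripper": 0.43},
  {"translation": [0, 0, -1], "angular": [0, 0, 0], "gripper": 0.43},
  {"translation": [0, 0, -1], "angular": [0, 0, 0], "gripper": 0.43},
  {"translation": [0, 0, -1], "angular": [0, 0, 0], "gripper": 0.5},
  {"translation": [0, 1, -0.5], "angular": [0, 0, 0], "gripper": 0.7},
])

```text
t: 40.05
tool_pos: [0.5134, -0.2591, 0.1779]
tool_rot: [-0.146, 3.133, -0.007]
contact_force: [0.0, 0.5, 0.3]
opening: 0.0592
grip_force: 0.0
```

>>> drive_tool([
  {"translation": [0, 1, 0], "angular": [0, 0, 0.94], "gripper": 0.7},
  {"translation": [0, 1, 0], "angular": [0, 0, 0], "gripper": 0.7},
  {"translation": [0, 1, 0], "angular": [0, 0, 0], "gripper": 0.7},
  {"translation": [0, 1, 0], "angular": [0, 0, 0], "gripper": 0.7},
  {"translation": [-1, 0.4, 0], "angular": [0, 0, 0], "gripper": 0.7},
  {"translation": [-1, 0, 0], "angular": [0, 0, 0], "gripper": 0.7},
  {"translation": [-1, 0, 0], "angular": [0, 0, 0], "gripper": 0.7},
  {"translation": [-1, 0, 0], "angular": [0, 0, 0], "gripper": 0.7},
])

```text
t: 41.05
tool_pos: [0.6744, -0.0868, 0.1744]
tool_rot: [0.055, 3.14, -0.001]
contact_force: [-0.3, 0.0, 0.5]
opening: 0.0598
grip_force: 0.0
```

>>> drive_tool([
  {"translation": [-0.7, 0, 0], "angular": [0, 0, 0], "gripper": 0.7},
  {"translation": [0, 0, 0.5], "angular": [0, 0, 0], "gripper": 0.7},
  {"translation": [0, 0, 0.7], "angular": [0, 0, 0], "gripper": 0.7},
  {"translation": [0, 0, 0], "angular": [0, 0, 0], "gripper": 0.7},
  {"translation": [0, 0, 0], "angular": [0, 0, 0], "gripper": 0.7},
])

```text
t: 41.68
tool_pos: [0.7003, -0.0879, 0.1255]
tool_rot: [0.056, 3.141, -0.0]
contact_force: [0.5, 1.0, -0.4]
opening: 0.0599
grip_force: 0.0
```

```bash
python3 g.py .7115 -.0907 .008 88; python3 sc.py
```

```text
t 41.67 pos [ 0.7003 -0.0879  0.1255] yaw 87.96 tilt 0.01 q [-0.23  0.32  1.5  -0.    1.33 -1.77] F [ 0.5  1.  -0.4] open 0.0599 grip 0.0
turn z -0.0 shift [-0.28 -0.06  2.94]
[329. 225.] [638.4  68.8] [52. 20.] 53.6
[274. 252.] [635.  -95.7] [43. 20.] 57.7
[297. 271.] [713.7 -91.2] [24. 76.] 88.2
```

>>> drive_tool([
  {"translation": [-0.28, -0.06, 0], "angular": [0, 0, 0], "gripper": 0.7},
  {"translation": [0, 0, 1], "angular": [0, 0, 0], "gripper": 0.7},
  {"translation": [0, 0, 1], "angular": [0, 0, 0], "gripper": 0.7},
  {"translation": [0, 0, 0.7], "angular": [0, 0, 0], "gripper": 0.7},
  {"translation": [0, 0, 0.2], "angular": [0, 0, 0], "gripper": 0.7},
  {"translation": [0, 0, 0], "angular": [0, 0, 0], "gripper": 0},
  {"translation": [0, 0, 0], "angular": [0, 0, 0], "gripper": 0},
  {"translation": [0, 0, 0], "angular": [0, 0, 0], "gripper": 0},
])

```text
t: 42.72
tool_pos: [0.7137, -0.0911, 0.0116]
tool_rot: [0.056, 3.137, -0.001]
contact_force: [0.3, -0.8, 3.8]
opening: 0.0235
grip_force: 62.2
```

>>> drive_tool([
  {"translation": [0, 0, 0], "angular": [0, 0, 0], "gripper": 0},
  {"translation": [0, 0, 0], "angular": [0, 0, 0], "gripper": 0},
])

```text
t: 42.98
tool_pos: [0.7137, -0.0911, 0.0115]
tool_rot: [0.056, 3.137, -0.001]
contact_force: [0.9, 0.2, 6.5]
opening: 0.0236
grip_force: 62.4
```

```bash
python3 g.py .513 -.2446 .17 95.5
```

```text
t 42.98 pos [ 0.7137 -0.0911  0.0115] yaw 87.97 tilt 0.25 q [-0.23  0.47  1.51  0.    1.16 -1.77] F [0.9 0.2 6.5] open 0.0236 grip 62.4
turn z -0.94 shift [ 5.36 -3.34 -3.96]
```

>>> drive_tool([
  {"translation": [0, 0, -0.5], "angular": [0, 0, 0], "gripper": 0},
  {"translation": [0, 0, -1], "angular": [0, 0, 0], "gripper": 0},
  {"translation": [0, 0, -1], "angular": [0, 0, 0], "gripper": 0},
  {"translation": [0, 0, -1], "angular": [0, 0, 0], "gripper": 0},
  {"translation": [0, 0, -0.4], "angular": [0, 0, -0.94], "gripper": 0},
  {"translation": [0.8, 0, 0], "angular": [0, 0, 0], "gripper": 0},
  {"translation": [1, 0, 0], "angular": [0, 0, 0], "gripper": 0},
  {"translation": [1, 0, 0], "angular": [0, 0, 0], "gripper": 0},
])

```text
t: 43.98
tool_pos: [0.5989, -0.1014, 0.1654]
tool_rot: [0.151, -3.138, 0.0]
contact_force: [0.6, -0.6, -1.1]
opening: 0.0233
grip_force: 61.6
```

>>> drive_tool([
  {"translation": [1, 0, 0], "angular": [0, 0, 0], "gripper": 0},
  {"translation": [1, -0.3, 0], "angular": [0, 0, 0], "gripper": 0},
  {"translation": [0.5, -0.8, 0], "angular": [0, 0, 0], "gripper": 0},
  {"translation": [0, -0.8, 0], "angular": [0, 0, 0], "gripper": 0},
  {"translation": [0, -0.8, 0], "angular": [0, 0, 0], "gripper": 0},
  {"translation": [0, -0.6, 0], "angular": [0, 0, 0], "gripper": 0},
  {"translation": [0, 0, 0], "angular": [0, 0, 0], "gripper": 0},
  {"translation": [0, 0, 0], "angular": [0, 0, 0], "gripper": 0},
])

```text
t: 44.98
tool_pos: [0.5134, -0.2417, 0.1647]
tool_rot: [0.151, -3.137, -0.001]
contact_force: [0.2, -0.4, -2.2]
opening: 0.023
grip_force: 61.6
```

```bash
python3 g.py .513 -.2446 .0175 95.5
```

```text
t 44.98 pos [ 0.5134 -0.2417  0.1647] yaw 95.5 tilt 0.06 q [-0.57 -0.03  1.81  0.    1.36 -2.24] F [ 0.2 -0.4 -2.2] open 0.023 grip 61.6
turn z 0.0 shift [ 0.02 -0.07  3.68]
```

>>> drive_tool([
  {"translation": [0, -0.07, 0.4], "angular": [0, 0, 0], "gripper": 0},
  {"translation": [0, 0, 1], "angular": [0, 0, 0], "gripper": 0},
  {"translation": [0, 0, 1], "angular": [0, 0, 0], "gripper": 0},
  {"translation": [0, 0, 0.7], "angular": [0, 0, 0], "gripper": 0},
  {"translation": [0, 0, 0.3], "angular": [0, 0, 0], "gripper": 0},
  {"translation": [0, 0, 0.15], "angular": [0, 0, 0], "gripper": 0},
  {"translation": [0, 0, 0], "angular": [0, 0, 0], "gripper": 0},
  {"translation": [0, 0, 0], "angular": [0, 0, 0], "gripper": 0},
])

```text
t: 45.98
tool_pos: [0.5147, -0.2457, 0.0242]
tool_rot: [-0.15, 3.136, -0.002]
contact_force: [-0.3, -0.4, -1.0]
opening: 0.0231
grip_force: 61.6
```

```bash
python3 g.py .513 -.2446 .0175 95.5
```

```text
t 45.98 pos [ 0.5147 -0.2457  0.0242] yaw 95.49 tilt 0.14 q [-0.58  0.14  1.89  0.    1.11 -2.24] F [-0.3 -0.4 -1. ] open 0.0231 grip 61.6
turn z -0.0 shift [0.04 0.03 0.17]
```

>>> drive_tool([
  {"translation": [0, 0, 0.17], "angular": [0, 0, 0], "gripper": 0},
  {"translation": [0, 0, 0], "angular": [0, 0, 0], "gripper": 0},
  {"translation": [0, 0, 0], "angular": [0, 0, 0], "gripper": 0.43},
  {"translation": [0, 0, 0], "angular": [0, 0, 0], "gripper": 0.43},
  {"translation": [0, 0, 0], "angular": [0, 0, 0], "gripper": 0.43},
  {"translation": [0, 0, -0.4], "angular": [0, 0, 0], "gripper": 0.43},
  {"translation": [0, 0, -1], "angular": [0, 0, 0], "gripper": 0.43},
  {"translation": [0, 0, -1], "angular": [0, 0, 0], "gripper": 0.43},
])

```text
t: 46.98
tool_pos: [0.5138, -0.2451, 0.114]
tool_rot: [-0.15, 3.138, -0.0]
contact_force: [-0.1, 0.3, 0.2]
opening: 0.0367
grip_force: 0.0
```

>>> drive_tool([
  {"translation": [0, 0, -1], "angular": [0, 0, 0], "gripper": 0.43},
  {"translation": [0, 1, -0.5], "angular": [0, 0, 0], "gripper": 0.43},
  {"translation": [0, 1, 0], "angular": [0, 0, 0], "gripper": 0.43},
  {"translation": [0, 1, 0], "angular": [0, 0, 0], "gripper": 0.43},
  {"translation": [0, 1, 0], "angular": [0, 0, 0], "gripper": 0.43},
  {"translation": [0, 1, 0], "angular": [0, 0, 0], "gripper": 0.43},
  {"translation": [0, 0, 0], "angular": [0, 0, 0], "gripper": 0.43},
  {"translation": [0, 0, 0], "angular": [0, 0, 0], "gripper": 0.43},
])

```text
t: 47.98
tool_pos: [0.495, -0.0464, 0.173]
tool_rot: [-0.151, 3.137, -0.001]
contact_force: [0.1, 0.5, -0.2]
opening: 0.0364
grip_force: 0.0
```

```bash
python3 - <<'E'
from h import *
s=shot('scene'); t=shot('top'); P2=cloud(s); T=cloud(t)
m=(P2[...,2]>.06)&(P2[...,2]<.21)&(P2[...,0]>.57)&(P2[...,0]<.69)&(P2[...,1]>-.38)&(P2[...,1]<-.2)
Q=P2[m]
c=Q.mean(0); n=np.linalg.svd(Q-c,full_matrices=False)[2][2]; print('lid deg',np.degrees(np.arccos(abs(n[2]))).round(1),len(Q),c)
m=(T[...,2]>.235)&(T[...,0]>.55)&(T[...,1]<-.25)&(T[...,1]>-.34); print('bar top view',np.median(T[m],0),m.sum())
m=(P2[...,2]>.235)&(P2[...,0]>.55)&(P2[...,1]<-.25)&(P2[...,1]>-.34); print('bar scene',np.median(P2[m],0),P2[m].max(0),m.sum())
m=(T[...,0]>.45)&(T[...,0]<.61)&(T[...,1]<-.2)&(T[...,1]>-.4)&(T[...,2]>.02)&(T[...,2]<.036)
n,L,st,ce=cv2.connectedComponentsWithStats(cv2.morphologyEx(m.astype(np.uint8),cv2.MORPH_OPEN,np.ones((3,3))))
for i in range(1,n):
    if st[i,4]>40:
        r=cv2.minAreaRect((T[L==i][:,:2]*1000).astype(np.float32)); print('stone?',ce[i].round(),np.round(r[0]),np.round(r[1]),round(r[2]),np.median(T[L==i][:,2]))
a=s['color'];b=t['color']
c=np.hstack([cv2.resize(a[100:320,90:460],(400,240)),cv2.resize(b[130:270,290:440],(400,375))[:240]])
c=np.vstack([cv2.resize(a[80:330,80:500],(700,300)),cv2.resize(b[110:290,140:440],(700,300))])
cv2.imwrite('pics/chk3.png',cv2.cvtColor(c,cv2.COLOR_RGB2BGR))
E
```

```text
lid deg 76.3 7046 [ 0.62406678 -0.29540652  0.13801513]
bar top view [ 0.59541272 -0.2880692   0.25456544] 74
bar scene [ 0.60005267 -0.29093484  0.24943842] [ 0.6050696  -0.27720896  0.25614966] 156
stone? [402. 213.] [ 520. -347.] [80. 25.] 5 0.02946422696659344
stone? [366. 216.] [ 513. -245.] [82. 26.] 6 0.029443928269939038
stone? [383. 214.] [ 516. -297.] [82. 27.] 3 0.029524474214563296
```

View pics/chk3.png

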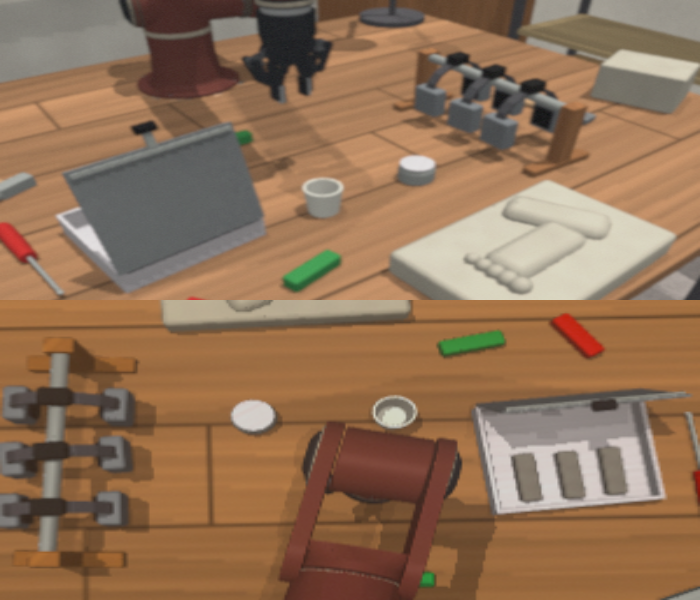

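```bash
python3 -c "
from station import ctrl
print(ctrl.finish_job())"
```

```text
the job is handed in; nothing more can be done
None
```

I handed the job in at about 48 s: the lid stands at about 76° (a little short of 80°, but inside the 72–88° limits), all three stones lie flat on the box floor, and all three ear defenders hang level on the rail; the hand-in returned no verdict.

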